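Fit the grinding jar on the inclined mill drive

TASK

Take the grinding jar from its parking stand, set its tapered shank in the leaning taper socket of the mill drive and let go of it while the socket's red band still shows. Then tap or push on the middle of the jar's lid with closed fingers, along the socket's axis, until the red band has sunk completely into the housing and the taper is locked; leave the jar there. Do not knock over or push about the things standing round the work.

Things in the scene. Friction and masses are not known exactly. Their poses are not given: they have to be found in the camera images.
- jar_center (a point): Centre of the grinding jar's bright round body, 46 mm wide, 62 mm high with flat blue lid; z axis along the jar, to the lid. Lid top +31 mm, underside -31 mm, straight wall to grip from -29 to +21 mm. Under it a steel taper shank, 50 mm long, 28 mm wide at the jar, 18 mm at the tip. About 0.3 kg. Starts upright in the stand.
- stand: Grey parking stand, fixed, 80 x 80 x 66 mm high, with an upright hole 33 mm wide and 58 mm deep at the middle of its top; the origin is the centre of its underside. The jar's underside rests on its top: lift the jar at least 55 mm to clear it.
- socket_mouth (a point): Centre of the taper socket's mouth, at the end of a sleeve 46 mm wide standing 14 mm out of the housing; moves with the sleeve. z axis points out along the bore, leaning 30 degrees from vertical to the machine's front. Polished bore 27 mm wide here, same taper as the shank, 54 mm deep, open below. With the shank seated the jar's underside is 2 mm outside the mouth, its centre 33 mm.
- mill: The mill drive, fixed: grey base 120 x 100 mm, white motor body 105 mm high at the back, white round housing 70 mm wide holding the sleeve. Origin: centre of the base's underside; the front, to which the socket leans, is -x.
- sleeve (a joint): How far the socket sleeve is driven into the housing, m: 0 to 0.0015 at the start, the 12 mm wide red band showing between its steel lip and the housing's rim; 0.012 at the stop, band gone (locked). Friction holds it where it is left: it takes about 12 N along the axis, which the jar's weight does not reach. So set the jar in gently.
- timer: White bench timer 62 x 62 x 18 mm, loose, to be left alone; origin at the centre of its underside.
- marker: White marker pen with black cap 136 mm long, 13 mm high, lying loose, to be left alone; origin at the centre of its underside.
- bottle: Small bottle with red cap, 40 mm wide, 87 mm high, standing loose, to be left alone; origin at the centre of its underside.
- beaker: Glass beaker 52 mm wide, 68 mm high, standing loose, to be left alone; origin at the centre of its underside.
Not all that is in view belongs to the job. Leave any purple look-alike of the part that bears jar_center alone.

How it is judged:
By the outcome, as a careful person would: the job done as asked, in the order asked, and still so for the second after the job is handed in, with the robot touching nothing.
It also fails if it takes over 51 s, if anything falls off the work surface, if the arm or the gripper's body presses on something with over 40 N, if the wrist force passes 120 N, or if a joint passes its speed limit or range.

ROBOT

A 7-joint arm with a two-finger parallel gripper is mounted at the origin on a cart in front of the work surface, level with it; the furniture and walls round the work are solid. World frame = base frame: x ahead of the robot, y to its left, z up, the work surface at z = 0. Lengths are in m, angles in rad, forces in N, time in s.
With the tool pointing down it reaches from about 0.4 to 0.875 m from the base axis. Payload 19.3 kg.
Tool frame: the origin (TCP) lies midway between the tips of the shut fingers; the grasp point (between the pads) lies 19 mm behind it (manip.hold_point_z is the distance from the TCP to the grasp point, in m); y points along the fingers, z is the direction in which the jaws open and shut, and the axes are right-handed (so a half turn about y gives the same grasp; the last joint's range is limited). The gripper opens to 85 mm and grips with 20 to 120 N. Pads are 22 mm wide; open, the fingers measure 114 mm over their backs; the gripper's body (76 mm by 85 mm) begins 54 mm behind the grasp point. The pads swing forward as they close: fully open they stand 13 mm farther back than shut.
Start: joints at [1.199, 0.521, -0.036, 1.599, 0.021, 1.021, -0.113], TCP at [0.186, -0.597, 0.231] pointing down, gripper open.
Joint ranges: [-2.91, 2.91], [-0.3, 2.13], [-1.5, 1.42], [0.17, 2.43], [-1.26, 4.41], [0.16, 1.93], [-2.52, 2.52]. Speed limits (rad/s): [1.89, 1.89, 2.39, 2.39, 3.01, 3.01, 3.01].

INTERFACE

Orientations are given as a unit quaternion [w, x, y, z].
In Python, from plant import manip gives the robot as it stands.
- The arm moves only by the tool drive_tool, never from a script. Its argument "commands" is a list of rows, each a list of 3 entries, a list of its own where there are three numbers: the turn, a rotation vector about the world's x, y, z in rad, then the shift along the world's x, y, z in m, then the finger opening in m, from 0 to 0.0854. A call has 1 to 8 rows; each row is the pose to reach, as a shift and turn from the pose commanded when the call began; what a row does not reach only later rows make up. A row lasts 1/10 s, in which the tool goes at most 50 mm and 8.59 degrees, less where a joint would pass 70% of its speed; a pose out of reach is approached as far as the arm can. A call with a gripper value outside its range is refused whole. The fingers move at their own pace and stop on an object; "grip_force" is the grip in N (left out, the last holds). Time passes only in rows, so rows that repeat a pose let the fingers close. It gives the time, the measured TCP pose, the force and the opening at its end, in the units of the state.
- manip.sense(): the state, without advancing time (a new reading comes with each control period).
- manip.read_camera(name): name is "scene" or "top" or "wrist"; returns a dict with "image" (480x640x3 uint8, blue, green, red), "vertical_fov" (degrees; the focal length in pixels is half the picture's height over the tangent of half this angle, whatever the lens; pixels are square), "cx", "cy" (the principal point, pixels), "R" (3x3) and "t" (3): a world point X has camera coordinates R X + t. Camera axes: x right, y down, z forward; pixel columns grow to the right and rows downward; lengths in m; the calibration is good to about 2 mm. A picture is of the moment at which its call begins. There is no depth.
- manip.job_done(): hands the job in, once; it reports no verdict.
The state is a dict: "t": time; "joint_positions": joint angles; "joint_velocities": joint speeds; "effort": joint torques, N m; "position": TCP position; "ee_rot": TCP orientation; "ft_force": force on the tool from outside, world axes, zero at the start; "torque": the same for the moment, N m; "finger_gap": finger opening in m.
Only numpy, scipy, OpenCV 4.12 (cv2) and the standard library are available. Lean on these libraries where they do the work, as an engineer would, in place of code of your own. Each camera call takes 0.05 s, during which the arm holds its last target.

## Working session

There is one attempt and no reset: what is moved stays moved. The work goes in short steps, Python scripts to look and compute and a tool call to move; the robot and the scene stay as the last step left them, time stands still between calls to the robot, and variables do not carry over. Pictures are saved under pics/ and viewed, and the job is handed in when it is done.

Besides the shell and the picture viewer there is one more tool, called after "Emit:" by a JSON object that holds its "api" and its "payload", one argument or row to a line. drive_tool: Moves the arm, as the interface text tells. Its arguments: {"type":"object","properties":{"commands":{"type":"array","items":{"type":"array"}},"grip_force":{"type":"number"}},"required":["commands"]}

```bash
ls; mkdir -p pics; cat > h.py <<'E'
import numpy as np, cv2
from plant import manip
def cam(n):
    c=manip.read_camera(n); c['f']=c['image'].shape[0]/2/np.tan(np.radians(c['vertical_fov'])/2); c['R']=np.array(c['R']);c['t']=np.array(c['t']); return c
def proj(c,X):
    p=c['R']@np.array(X)+c['t']; return np.array([c['cx']+c['f']*p[0]/p[2],c['cy']+c['f']*p[1]/p[2]])
def ray(c,u,v):
    d=c['R'].T@np.array([(u-c['cx'])/c['f'],(v-c['cy'])/c['f'],1]); return -c['R'].T@c['t'],d/np.linalg.norm(d)
def onz(c,u,v,z):
    o,d=ray(c,u,v); return o+d*(z-o[2])/d[2]
E
python3 - <<'E'
from h import *
import pickle
D={}
for n in("scene","top","wrist"):
    c=cam(n);D[n]=c;cv2.imwrite(f"pics/{n}0.png",c['image']);print(n,c['f'],c['cx'],c['cy'],-c['R'].T@c['t'],c['R'].round(3).tolist())
pickle.dump(D,open('c0.pkl','wb'))
s=manip.sense();print({k:np.round(v,4).tolist() for k,v in s.items()})
E
```

```text
pics
scene 460.69370010247286 314.34404821663236 243.47333184989404 [-0.27027789  0.4286171   0.82013802] [[-0.479, -0.878, -0.008], [-0.518, 0.289, -0.805], [0.709, -0.381, -0.593]]
top 499.7687549134468 315.35776649181855 238.77400172612343 [ 0.49982322 -0.04616009  1.60023135] [[-0.008, -1.0, -0.003], [-0.997, 0.008, -0.076], [0.076, 0.002, -0.997]]
wrist 345.4665838491151 313.5159651126156 235.35679651842725 [ 0.25735224 -0.57513414  0.37315139] [[0.298, -0.955, -0.0], [-0.911, -0.284, 0.297], [-0.284, -0.088, -0.955]]
{'t': 0.15, 'joint_positions': [1.1988, 0.5219, -0.0363, 1.5998, 0.0212, 1.0211, -0.1128], 'joint_velocities': [-0.0018, -0.0034, -0.0007, -0.0004, -0.0015, -0.0001, 0.0008], 'effort': [-0.0005, -92.7395, 1.9798, -37.0045, 0.0179, 0.0065, -0.0001], 'position': [0.1857, -0.5965, 0.2309], 'ee_rot': [0.1062, -0.1063, 0.6994, -0.6988], 'ft_force': [-0.0609, -0.1922, 0.3954], 'torque': [0.003, 0.0033, 0.0442], 'finger_gap': 0.0852}
```

View pics/scene0.png

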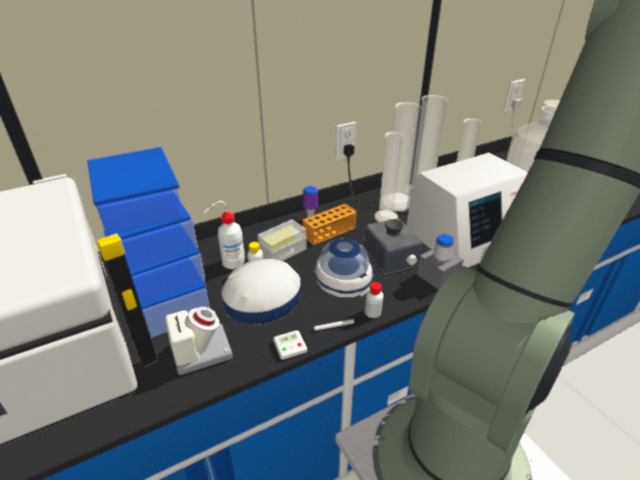

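View pics/top0.png

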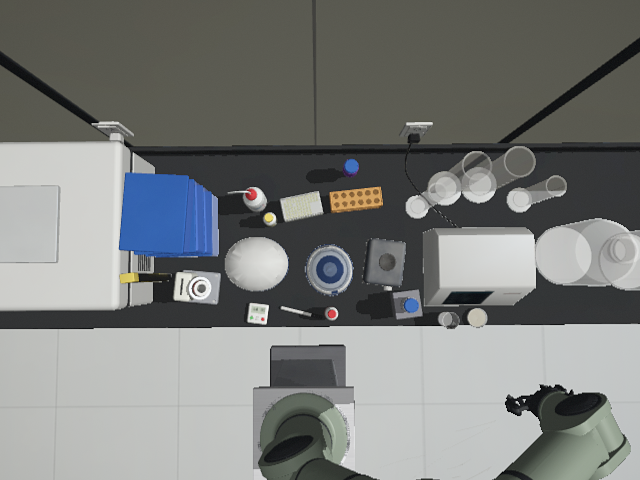

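View pics/wrist0.png

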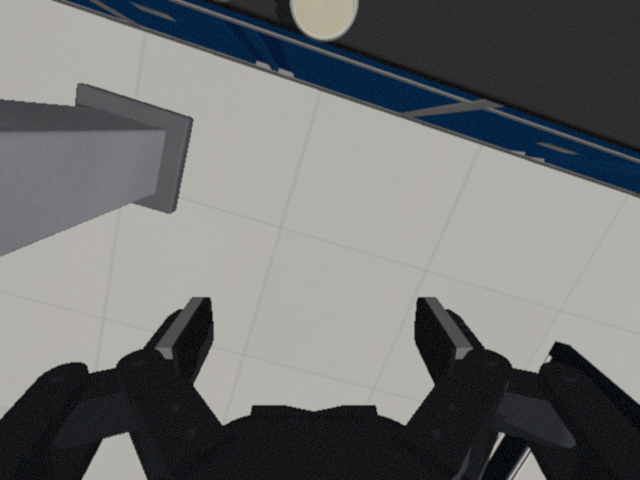

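```bash
python3 - <<'E'
from h import *
import pickle
D=pickle.load(open('c0.pkl','rb'))
def crop(n,x,y,w,h,k): return cv2.resize(D[n]['image'][y:y+h,x:x+w],None,fx=k,fy=k,interpolation=cv2.INTER_CUBIC)
a=crop('scene',150,290,100,100,4);b=crop('scene',400,215,100,100,4)
cv2.imwrite('pics/s1.png',np.hstack([a,b]))
a=crop('top',160,250,80,70,5);b=crop('top',365,270,80,70,5)
c=crop('scene',280,170,80,50,5);d=crop('top',320,140,80,50,5)
cv2.imwrite('pics/t1.png',np.vstack([np.hstack([a,b]),np.hstack([c,d])]))
E
```

```text
(no output)
```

View pics/s1.png

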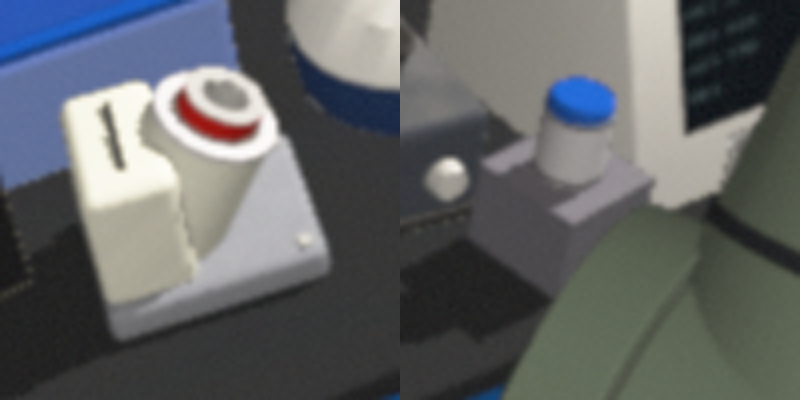

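View pics/t1.png

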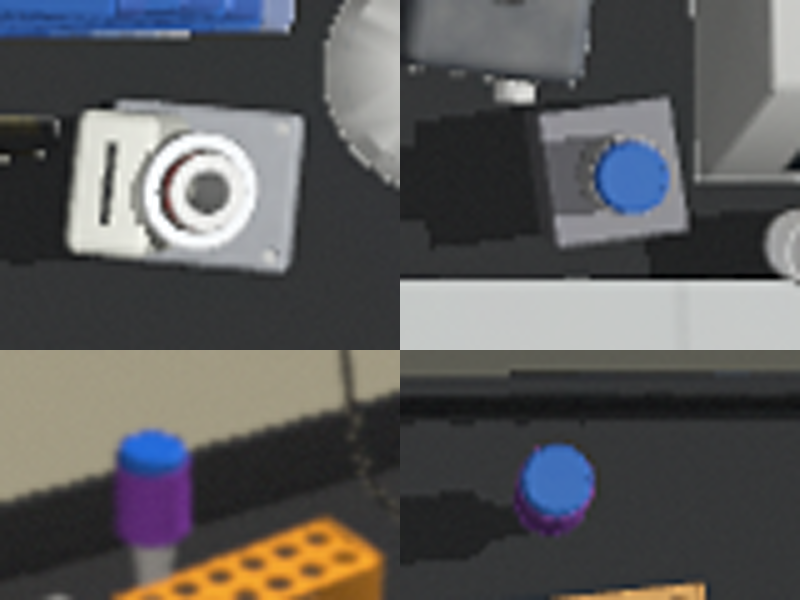

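```bash
python3 - <<'E'
from h import *
import pickle
D=pickle.load(open('c0.pkl','rb'));T=D['top'];S=D['scene']
print('jar lid',onz(T,411.4,305.4,.128), onz(S,400+145.5+0-100,0,0) if 0 else onz(S,400+(581-400)/4,215+98/4,.128))
def tri(a,b):
    o1,d1=ray(T,*a);o2,d2=ray(S,*b)
    A=np.array([d1,-d2]).T;k=np.linalg.lstsq(A,o2-o1,rcond=None)[0]
    p,q=o1+k[0]*d1,o2+k[1]*d2;return (p+q)/2,np.linalg.norm(p-q)*1e3
print('mouth',tri((201.5,287.8),(207.0,314)))
# base corners top crop (z~? 0.02), motor body top
for p in [(305,115),(290,272),(117,100)]: print('base',onz(T,160+p[0]/5,250+p[1]/5,.02))
for p in [(83,110),(70,250),(160,112),(140,255)]: print('motor',onz(T,160+p[0]/5,250+p[1]/5,.105))
for p in [(540,113),(668,98),(690,232),(558,247)]: print('stand',onz(T,365+(p[0]-400)/5,270+p[1]/5,.066))
for n,p,z in [('bottlecap',(331,313.5),.087),('timer',(257,313),.018),('mk1',(282,308),.01),('mk2',(325,318),.01),('beaker',(449,320),.068),('cup',(477,317),.05),('dome',(257,263),.08),('dev',(426,302),.15),('dev2',(387,262),.05)]: print(n,onz(T,*p,z).round(3))
E
```

```text
jar lid [ 0.4138027  -0.32219489  0.128     ] [ 0.40854301 -0.31614493  0.128     ]
mouth (array([0.46921943, 0.29672389, 0.10703217]), np.float64(0.6925151372471939))
base [0.51359505 0.25591432 0.02      ]
base [0.41524746 0.26470614 0.02      ]
base [0.52397721 0.37478799 0.02      ]
motor [0.51687215 0.37240322 0.105     ]
motor [0.43379745 0.3790477  0.105     ]
motor [0.51531976 0.32635008 0.105     ]
motor [0.43052206 0.33733376 0.105     ]
stand [ 0.44939519 -0.27854989  0.066     ]
stand [ 0.45790422 -0.35686015  0.066     ]
stand [ 0.37670303 -0.36833627  0.066     ]
stand [ 0.36827182 -0.28790745  0.066     ]
bottlecap [ 0.389 -0.088  0.087]
timer [0.387 0.142 0.018]
mk1 [0.402 0.064 0.01 ]
mk2 [ 0.37  -0.071  0.01 ]
beaker [ 0.365 -0.447  0.068]
cup [ 0.372 -0.537  0.05 ]
dome [0.543 0.135 0.08 ]
dev [ 0.424 -0.36   0.15 ]
dev2 [ 0.543 -0.264  0.05 ]
```

```bash
python3 - <<'E'
from h import *
import pickle
from scipy.spatial.transform import Rotation as Ro
D=pickle.load(open('c0.pkl','rb'))
q=manip.sense()['ee_rot'];print(Ro.from_quat(q,scalar_first=True).as_matrix().round(3))
a=cv2.resize(D['scene']['image'][140:290,380:540],None,fx=5,fy=5,interpolation=cv2.INTER_CUBIC)[:600]
cv2.imwrite('pics/s2.png',a)
a=cv2.resize(D['top']['image'][220:330,360:550],None,fx=4.2,fy=4.2,interpolation=cv2.INTER_CUBIC)
cv2.imwrite('pics/t2.png',a)
E
```

```text
[[-0.955 -0.     0.297]
 [-0.297  0.001 -0.955]
 [ 0.    -1.    -0.001]]
```

View pics/s2.png

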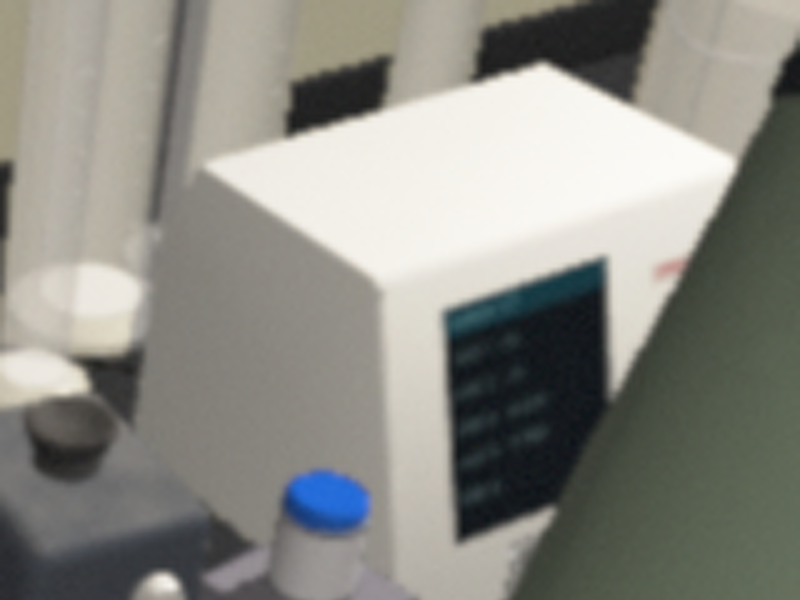

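View pics/t2.png

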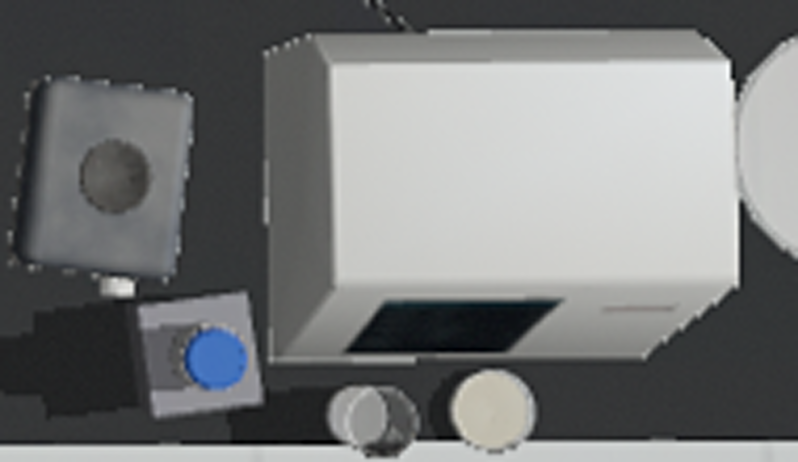

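```bash
python3 - <<'E'
from h import *
import pickle
D=pickle.load(open('c0.pkl','rb'));T=D['top'];S=D['scene']
def tri(a,b):
    o1,d1=ray(T,*a);o2,d2=ray(S,*b)
    A=np.array([d1,-d2]).T;k=np.linalg.lstsq(A,o2-o1,rcond=None)[0]
    p,q=o1+k[0]*d1,o2+k[1]*d2;return (p+q)/2,np.linalg.norm(p-q)*1e3
print(tri((439.8,287.9),(456.4,198)))
print(onz(T,424.3,305.7,0.0))
E
```

```text
(array([ 0.46567292, -0.38912372,  0.19973327]), np.float64(0.44147633782603246))
[ 0.40506493 -0.38713364  0.        ]
```

Emit:
{"api": "drive_tool", "payload": {
  "commands": [
    [[0,0,0.14],[0.01,0.01,0.05],0.085],
    [[0,0,0.28],[0.04,0.045,0.06],0.085],
    [[0,0,0.42],[0.07,0.08,0.06],0.085],
    [[0,0,0.56],[0.1,0.115,0.06],0.085],
    [[0,0,0.7],[0.13,0.15,0.06],0.085],
    [[0,0,0.84],[0.16,0.19,0.06],0.085],
    [[0,0,0.98],[0.195,0.23,0.06],0.085],
    [[0,0,1.12],[0.227,0.27,0.06],0.085]
  ]
}}

```text
t: 0.95
position: [0.4109, -0.3285, 0.2914]
ee_rot: [-0.463, 0.463, -0.534, 0.535]
ft_force: [1.5, -0.6, -0.4]
finger_gap: 0.0848
```

Emit:
{"api": "drive_tool", "payload": {
  "commands": [
    [[0,0,0.14],[0,0.005,0],0.085],
    [[0,0,0.149],[0,0.005,0],0.085],
    [[0,0,0.149],[0,0.005,0],0.085],
    [[0,0,0.149],[0,0.005,0],0.085]
  ]
}}

```text
t: 1.35
position: [0.4092, -0.3263, 0.2912]
ee_rot: [0.498, -0.499, 0.501, -0.501]
ft_force: [-0.2, 0.4, -0.2]
finger_gap: 0.0846
```

```bash
cat > look.py <<'E'
from h import *
import pickle,sys
from scipy.spatial.transform import Rotation as Ro
def shot(tag,names):
    D={}
    for n in names:
        c=cam(n);D[n]=c;cv2.imwrite(f"pics/{n}{tag}.png",c['image'])
    pickle.dump(D,open(f'c{tag}.pkl','wb'))
def st():
    s=manip.sense();print({k:np.round(s[k],4).tolist() for k in('t','joint_positions','position','ft_force','finger_gap')});print(Ro.from_quat(s['ee_rot'],scalar_first=True).as_matrix().round(3).tolist())
if __name__=='__main__':
    st(); shot(sys.argv[1],sys.argv[2:])
E
python3 look.py 1 wrist scene
```

```text
{'t': 1.35, 'joint_positions': [0.8933, 0.3202, -0.4259, 1.7753, 0.1486, 1.0779, 0.4105], 'position': [0.4092, -0.3263, 0.2912], 'ft_force': [-0.2497, 0.4379, -0.2491], 'finger_gap': 0.0846}
[[-0.006, -0.0, 1.0], [-1.0, -0.0, -0.006], [0.0, -1.0, -0.0]]
```

View pics/wrist1.png

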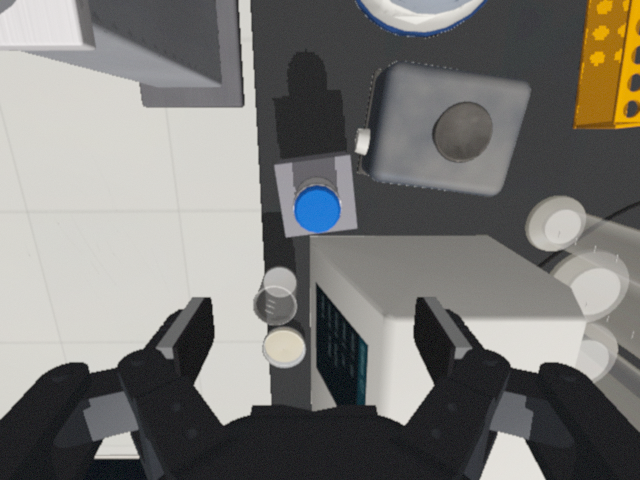

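```bash
python3 - <<'E'
from h import *
import pickle
from scipy.ndimage import label
D=pickle.load(open('c1.pkl','rb'));W=D['wrist']
def lid(c,box):
    x,y,w,h=box;im=c['image'].astype(int)[y:y+h,x:x+w]
    m=((im[...,0]-im[...,2])>90).astype(np.uint8)
    k=cv2.findContours(m,cv2.RETR_EXTERNAL,cv2.CHAIN_APPROX_NONE)[0];k=max(k,key=cv2.contourArea)
    (a,b),ax,ang=cv2.fitEllipse(k);print(a+x,b+y,ax,ang);return a+x,b+y
p=lid(W,(280,170,80,80));print(onz(W,*p,.128),-W['R'].T@W['t'])
T=pickle.load(open('c0.pkl','rb'))['top']
print(onz(T,*lid(T,(390,290,40,40)),.128))
S=D['scene'];print(onz(S,*lid(S,(430,230,35,30)),.128))
for q in[(275,162),(350,152),(357,228),(287,238)]:print(onz(W,*q,.066))
E
```

```text
316.87985610961914 209.12572860717773 (45.127159118652344, 45.55657958984375) 11.033392906188965
[ 0.41148489 -0.32206878  0.128     ] [ 0.40874424 -0.25138085  0.43351485]
411.1952819824219 305.0892210006714 (12.474444389343262, 13.369589805603027) 105.33824157714844
[ 0.41470915 -0.32161687  0.128     ]
445.3079538345337 239.50089931488037 (10.07965087890625, 15.385640144348145) 102.17840576171875
[ 0.40846808 -0.31627094  0.128     ]
[ 0.36836592 -0.28578875  0.066     ]
[ 0.44648495 -0.27598463  0.066     ]
[ 0.4564234  -0.35801976  0.066     ]
[ 0.37859282 -0.36926943  0.066     ]
```

Emit:
{"api": "drive_tool", "payload": {
  "commands": [
    [[0,0,0.006],[0,0,-0.04],0.085],
    [[0,0,0.006],[0,0,-0.08],0.085],
    [[0,0,0.006],[0,0,-0.12],0.085],
    [[0,0,0.006],[0,0,-0.13],0.085],
    [[0,0,0.006],[0,0,-0.13],0.085],
    [[0,0,0.006],[0,0,-0.13],0.085]
  ]
}}

```text
t: 2.05
position: [0.4107, -0.3258, 0.1628]
ee_rot: [0.501, -0.501, 0.498, -0.499]
ft_force: [0.3, 0.2, 0.9]
finger_gap: 0.0849
```

```bash
python3 look.py 2 wrist scene
```

```text
{'t': 2.05, 'joint_positions': [0.853, 0.4746, -0.3921, 1.9174, 0.2476, 0.7947, 0.3307], 'position': [0.4107, -0.3258, 0.1628], 'ft_force': [0.2725, 0.1942, 0.9201], 'finger_gap': 0.0849}
[[0.005, 0.001, 1.0], [-1.0, -0.001, 0.005], [0.001, -1.0, 0.001]]
```

View pics/wrist2.png

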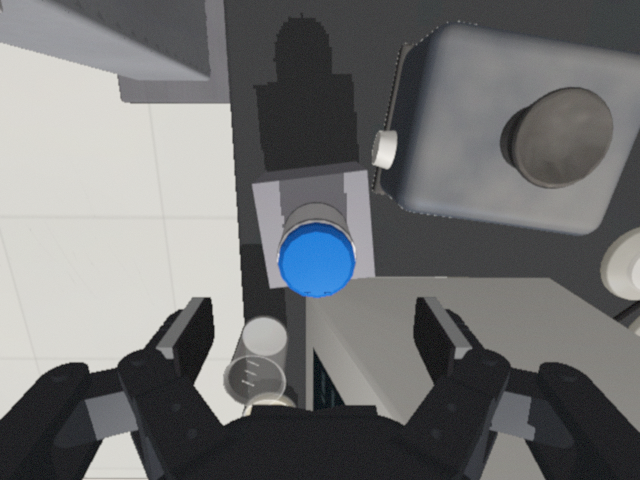

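Emit:
{"api": "drive_tool", "payload": {
  "commands": [
    [[0,0,0],[0.001,0.004,-0.02],0.085],
    [[0,0,0],[0.001,0.004,-0.045],0.085],
    [[0,0,0],[0.001,0.004,-0.07],0.085],
    [[0,0,0],[0.001,0.004,-0.083],0.085],
    [[0,0,0],[0.001,0.004,-0.083],0.085],
    [[0,0,0],[0.001,0.004,-0.083],0.085]
  ],
  "grip_force": 40
}}

```text
t: 2.75
position: [0.4116, -0.3215, 0.0794]
ee_rot: [0.502, -0.501, 0.498, -0.499]
ft_force: [0.4, -0.0, 0.1]
finger_gap: 0.0849
```

```bash
python3 look.py 3 wrist scene
```

```text
{'t': 2.75, 'joint_positions': [0.7998, 0.6007, -0.3376, 1.9762, 0.3301, 0.6163, 0.2513], 'position': [0.4116, -0.3215, 0.0794], 'ft_force': [0.3868, -0.0168, 0.0778], 'finger_gap': 0.0849}
[[0.006, 0.001, 1.0], [-1.0, -0.001, 0.006], [0.001, -1.0, 0.001]]
```

View pics/wrist3.png

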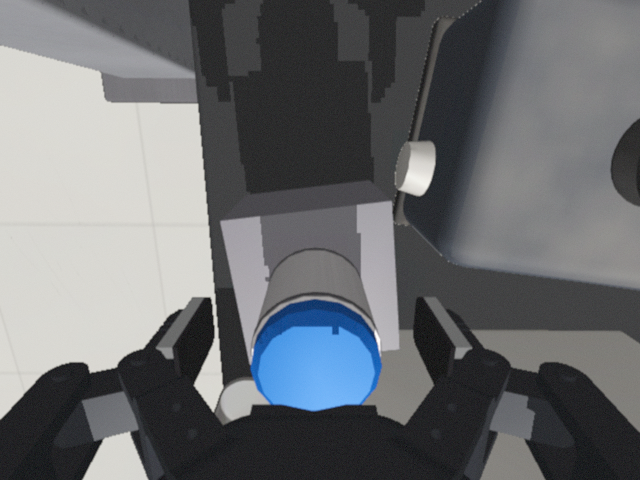

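Emit:
{"api": "drive_tool", "payload": {
  "commands": [
    [[0,0,0],[0,0,0],0.03],
    [[0,0,0],[0,0,0],0.03],
    [[0,0,0],[0,0,0],0.03],
    [[0,0,0],[0,0,0],0.03],
    [[0,0,0],[0,0,0],0.03],
    [[0,0,0],[0,0,0],0.03]
  ],
  "grip_force": 50
}}

```text
t: 3.45
position: [0.4112, -0.3214, 0.079]
ee_rot: [-0.501, 0.501, -0.498, 0.499]
ft_force: [-1.8, 1.0, 11.6]
finger_gap: 0.0451
```

Emit:
{"api": "drive_tool", "payload": {
  "commands": [
    [[0,0,0],[0,0,0.01],0.03],
    [[0,0,0],[0,0,0.03],0.03],
    [[0,0,0],[0,0,0.06],0.03],
    [[0,0,0],[0,0,0.095],0.03],
    [[0,0,0],[0,0,0.13],0.03],
    [[0,0,0],[0,0,0.15],0.03],
    [[0,0,0],[0,0,0.15],0.03]
  ]
}}

```text
t: 4.15
position: [0.4118, -0.3217, 0.2312]
ee_rot: [0.502, -0.501, 0.497, -0.5]
ft_force: [0.5, 0.1, -3.4]
finger_gap: 0.045
```

```bash
python3 look.py 4 wrist scene
```

```text
{'t': 4.15, 'joint_positions': [0.877, 0.3823, -0.4248, 1.8557, 0.1926, 0.9394, 0.3714], 'position': [0.4118, -0.3217, 0.2312], 'ft_force': [0.5138, 0.0516, -3.4151], 'finger_gap': 0.045}
[[0.006, 0.003, 1.0], [-1.0, -0.003, 0.006], [0.003, -1.0, 0.003]]
```

View pics/wrist4.png

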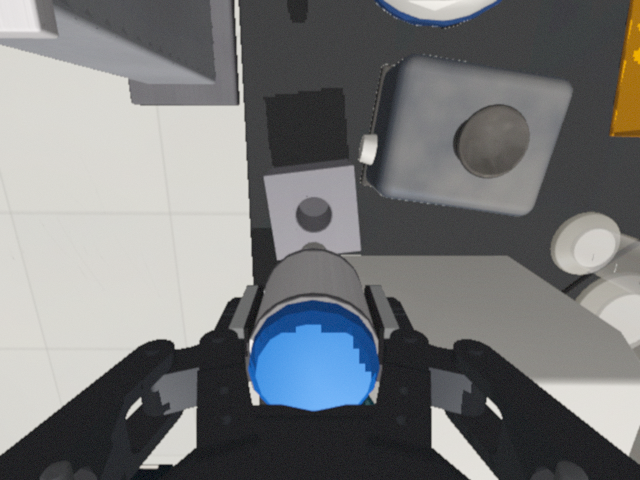

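View pics/scene4.png

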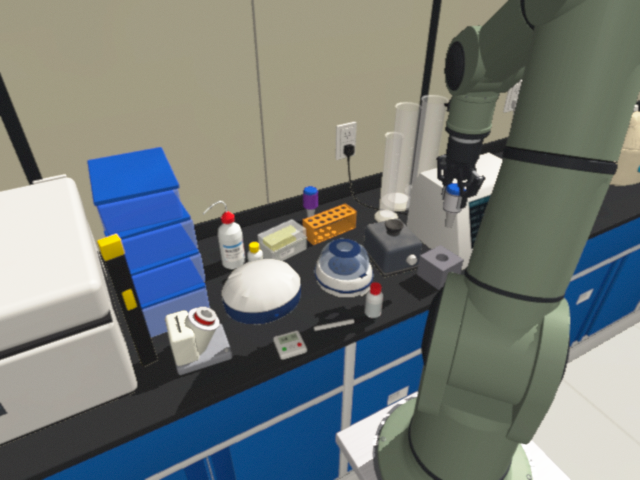

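Emit:
{"api": "drive_tool", "payload": {
  "commands": [
    [[0,0,0],[0.015,0.03,0.02],0.03],
    [[0,0,0],[0.03,0.07,0.02],0.03],
    [[0,0,0],[0.04,0.115,0.02],0.03],
    [[0,0,0],[0.045,0.16,0.02],0.03],
    [[0,0,0],[0.05,0.205,0.02],0.03],
    [[0,0,0],[0.05,0.25,0.02],0.03],
    [[0,0,0],[0.05,0.295,0.02],0.03],
    [[0,0,0],[0.05,0.34,0.02],0.03]
  ]
}}

```text
t: 5.05
position: [0.46, 0.0205, 0.2471]
ee_rot: [-0.501, 0.502, -0.499, 0.498]
ft_force: [1.8, -0.2, -3.4]
finger_gap: 0.0451
```

Emit:
{"api": "drive_tool", "payload": {
  "commands": [
    [[0,0,-0.02],[0,0.04,0],0.03],
    [[0,0,-0.05],[0,0.08,0],0.03],
    [[0,0,-0.09],[0,0.12,0],0.03],
    [[0,0,-0.09],[0,0.14,0],0.03],
    [[0,0,-0.09],[0,0.14,0],0.03],
    [[0,0,-0.09],[0,0.14,0],0.03],
    [[0,0,-0.09],[0,0.14,0],0.03]
  ]
}}

```text
t: 5.75
position: [0.4608, 0.1577, 0.2475]
ee_rot: [0.478, -0.479, 0.521, -0.521]
ft_force: [0.5, 0.1, -2.3]
finger_gap: 0.0451
```

```bash
python3 look.py 5 wrist scene top
```

```text
{'t': 5.75, 'joint_positions': [0.0466, 0.3346, -0.6224, 1.9099, 0.234, 0.9709, -0.7681], 'position': [0.4608, 0.1577, 0.2475], 'ft_force': [0.5433, 0.0882, -2.263], 'finger_gap': 0.0451}
[[-0.085, -0.001, 0.996], [-0.996, -0.001, -0.085], [0.001, -1.0, -0.001]]
```

View pics/wrist5.png

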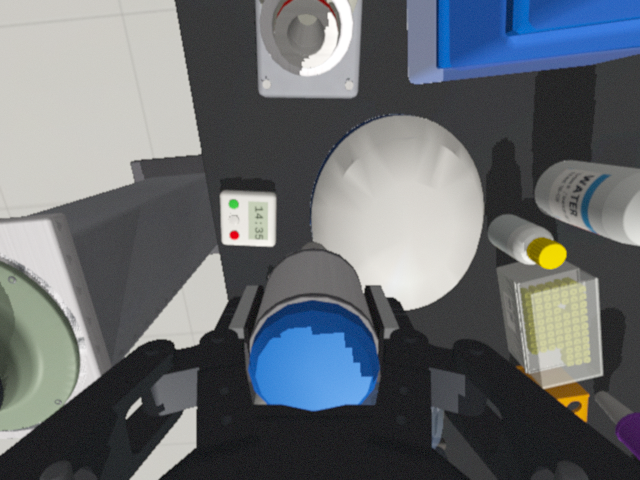

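View pics/scene5.png

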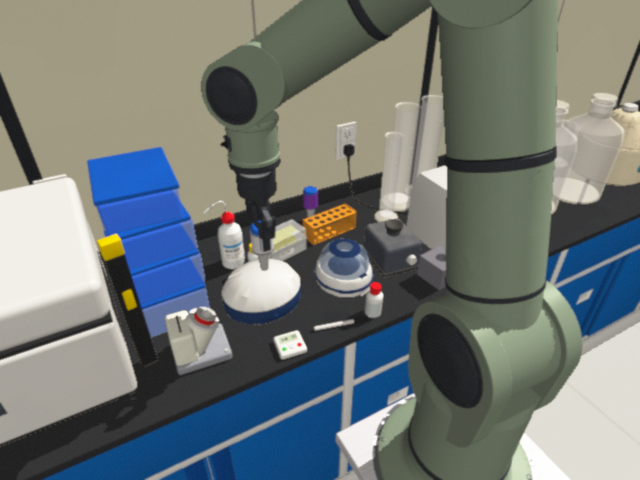

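```bash
python3 - <<'E'
from h import *
import pickle
D=pickle.load(open('c5.pkl','rb'))
a=cv2.resize(D['wrist']['image'][0:100,245:375],None,fx=6,fy=6,interpolation=cv2.INTER_CUBIC)
cv2.imwrite('pics/w5c.png',a)
a=cv2.resize(D['scene']['image'][295:370,155:240],None,fx=7,fy=7,interpolation=cv2.INTER_CUBIC)
cv2.imwrite('pics/s5c.png',a)
E
```

```text
(no output)
```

View pics/w5c.png

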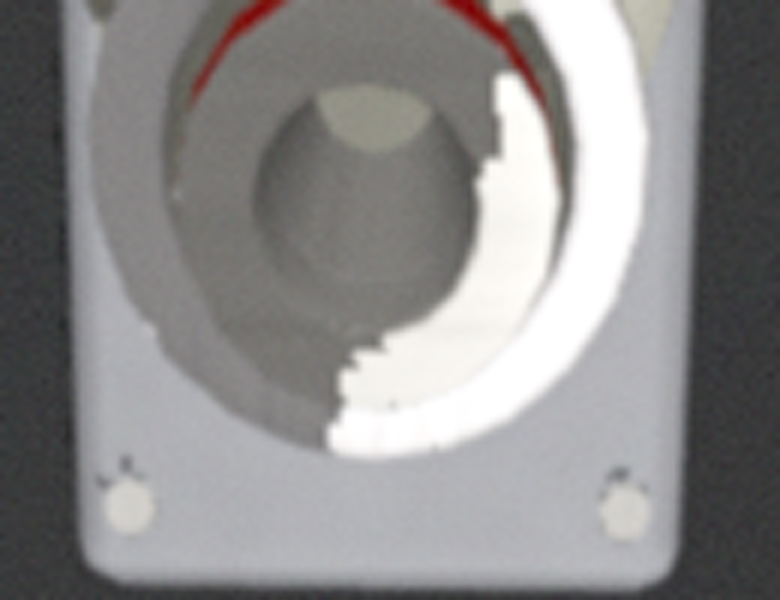

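View pics/s5c.png

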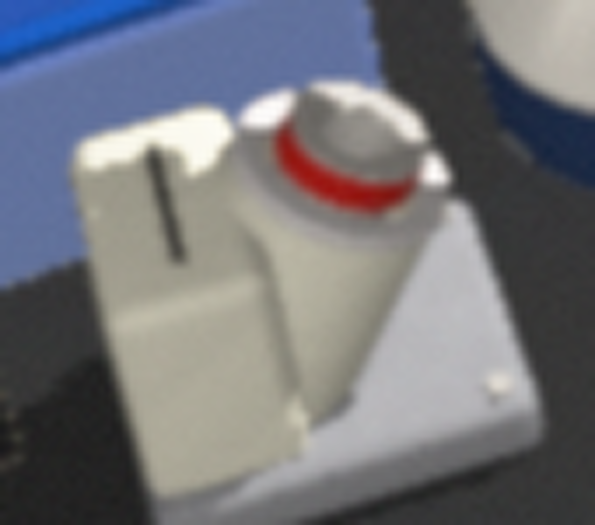

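```bash
cat > fit.py <<'E'
from h import *
import pickle
from scipy.optimize import least_squares
W=pickle.load(open('c5.pkl','rb'))['wrist'];D=pickle.load(open('c0.pkl','rb'));T=D['top'];S=D['scene']
def axis(psi): return np.array([.5*np.sin(psi),-.5*np.cos(psi),np.cos(np.pi/6)])
def circ(c,M,a,r):
    e1=np.cross(a,[0,0,1.]);e1/=np.linalg.norm(e1);e2=np.cross(a,e1)
    t=np.linspace(0,2*np.pi,180);return np.array([proj(c,M+r*(np.cos(k)*e1+np.sin(k)*e2)) for k in t])
def res(p):
    M=p[:3];a=axis(-.088);b=circ(W,M,a,.0135);l=circ(W,M,a,.023);r=[]
    r+=[b[:,0].min()-287.0,b[:,0].max()-324.7,b[:,1].max()-54.2,b[:,1].min()-14]
    r+=[l[:,0].min()-274.9,l[:,0].max()-338.3,l[:,1].max()-68]
    r+=list(2*(circ(T,M,a,.023).mean(0)-[201.5,287.8]))+list(2*(circ(S,M,a,.023).mean(0)-[206.5,314]))
    return r
f=least_squares(res,[.469,.297,.107]);print(f.x,np.round(f.fun,1))
for z in(.015,.02,.025):
    for p in[(129,505),(624,511)]: print(z,onz(W,245+p[0]/6,p[1]/6,z).round(4))
E
python3 fit.py
```

```text
[0.46666878 0.29629749 0.10883857] [ 0.8  0.6  0.3 -0.9 -0.3  0.2 -0.4  0.1  1.9  1.5  0.3]
0.015 [0.4228 0.2773 0.015 ]
0.015 [0.505  0.2694 0.015 ]
0.02 [0.4234 0.2767 0.02  ]
0.02 [0.5045 0.2689 0.02  ]
0.025 [0.424  0.2761 0.025 ]
0.025 [0.504  0.2684 0.025 ]
```

```bash
cat > tgt.py <<'E'
from h import *
from scipy.spatial.transform import Rotation as Ro
import sys
M=np.array([.4667,.2963,.1087]);psi=-.093
a=np.array([.5*np.sin(psi),-.5*np.cos(psi),np.cos(np.pi/6)]);z=np.array([np.cos(psi),np.sin(psi),0]);y=-a;x=np.cross(y,z)
Rt=Ro.from_matrix(np.array([x,y,z]).T)
def go(s):
    """shift/turn from measured pose to TCP = M + s*a"""
    q=manip.sense();R=Ro.from_quat(q['ee_rot'],scalar_first=True)
    print('turn',(Rt*R.inv()).as_rotvec().round(4),'shift',(M+s*a-q['position']).round(4), 'axial coord',((q['position']-M)@a).round(4),'lateral',(q['position']-M-((q['position']-M)@a)*a).round(4),'F axial',(np.array(q['ft_force'])@a).round(2))
if __name__=='__main__': 
    print(a)
    for s in sys.argv[1:]: go(float(s))
E
python3 tgt.py 0.1 0.015
```

```text
[-0.046433   -0.49783931  0.8660254 ]
turn [ 0.5219 -0.0469 -0.0076] shift [ 0.001   0.0886 -0.0528] axial coord 0.1899 lateral [ 0.0032 -0.0438 -0.025 ] F axial -2.18
turn [ 0.5219 -0.0469 -0.0076] shift [ 0.005   0.1309 -0.1264] axial coord 0.1899 lateral [ 0.0032 -0.0438 -0.025 ] F axial -2.18
```

Emit:
{"api": "drive_tool", "payload": {
  "commands": [
    [[0.13,-0.012,-0.002],[0,0.01,0.01],0.03],
    [[0.26,-0.024,-0.004],[0,0.03,0.01],0.03],
    [[0.39,-0.035,-0.006],[0.001,0.05,0],0.03],
    [[0.522,-0.047,-0.008],[0.001,0.07,-0.02],0.03],
    [[0.522,-0.047,-0.008],[0.001,0.08,-0.04],0.03],
    [[0.522,-0.047,-0.008],[0.001,0.089,-0.053],0.03],
    [[0.522,-0.047,-0.008],[0.001,0.089,-0.053],0.03],
    [[0.522,-0.047,-0.008],[0.001,0.089,-0.053],0.03]
  ]
}}

```text
t: 6.7
position: [0.4621, 0.2476, 0.1955]
ee_rot: [0.596, -0.325, 0.628, -0.381]
ft_force: [-0.3, 0.3, -2.6]
finger_gap: 0.0452
```

```bash
python3 look.py 6 wrist scene top; python3 tgt.py 0.1
```

```text
{'t': 6.7, 'joint_positions': [0.331, 0.4847, -0.8319, 2.0792, -0.2347, 0.4741, -0.2896], 'position': [0.4621, 0.2476, 0.1955], 'ft_force': [-0.3121, 0.2768, -2.5605], 'finger_gap': 0.0452}
[[-0.079, 0.047, 0.996], [-0.862, 0.498, -0.092], [-0.5, -0.866, 0.001]]
[-0.046433   -0.49783931  0.8660254 ]
turn [-0.0001  0.0022 -0.0002] shift [-0.0004 -0.001  -0.0007] axial coord 0.1001 lateral [0.0004 0.001  0.0006] F axial -1.97
```

View pics/wrist6.png

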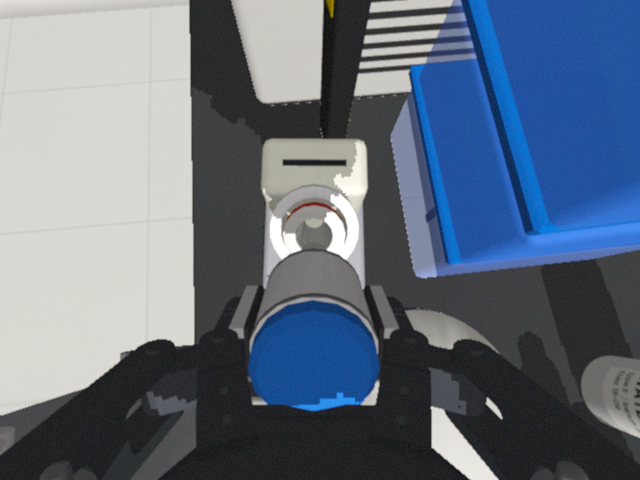

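View pics/scene6.png

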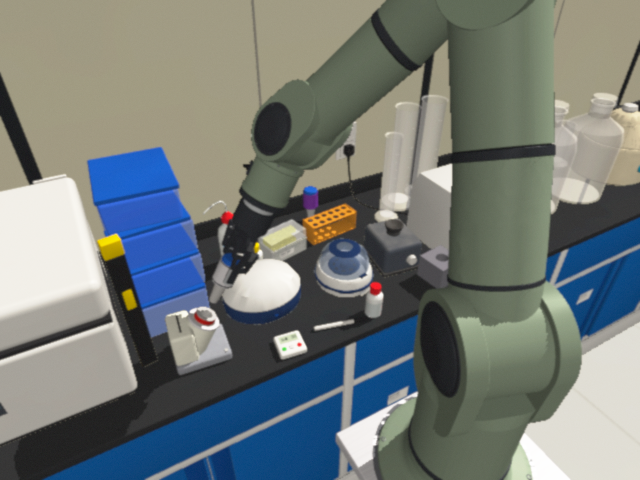

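View pics/top6.png

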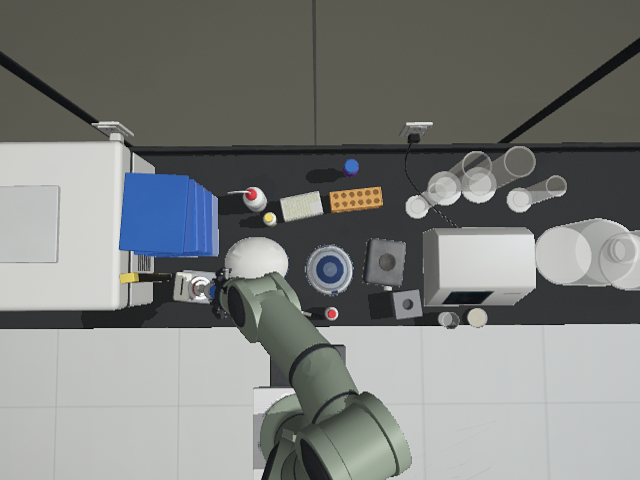

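```bash
python3 - <<'E'
from h import *
import pickle
from tgt import M,a
D=pickle.load(open('c6.pkl','rb'));W=D['wrist']
im=cv2.resize(W['image'][170:270,255:375],None,fx=6,fy=6,interpolation=cv2.INTER_CUBIC)
def P(X): return tuple(int(v) for v in np.round((proj(W,X)-[255,170])*6))
cv2.imwrite('pics/w6a.png',im)
im2=im.copy()
e1=np.cross(a,[0,0,1.]);e1/=np.linalg.norm(e1);e2=np.cross(a,e1)
for r in(.0135,.023):
    pts=np.array([P(M+r*(np.cos(k)*e1+np.sin(k)*e2)) for k in np.linspace(0,2*np.pi,60)])
    cv2.polylines(im2,[pts],True,(0,255,0),1)
cv2.imwrite('pics/w6b.png',im2)
E
```

```text
(no output)
```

View pics/w6a.png

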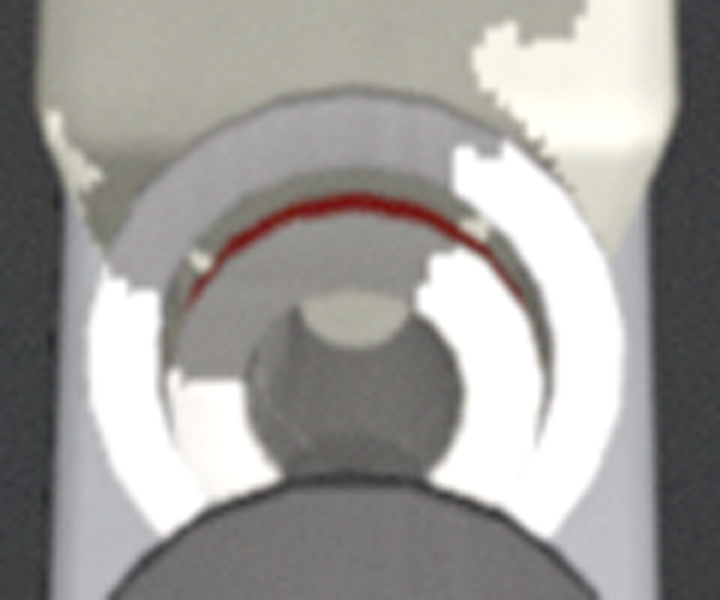

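View pics/w6b.png

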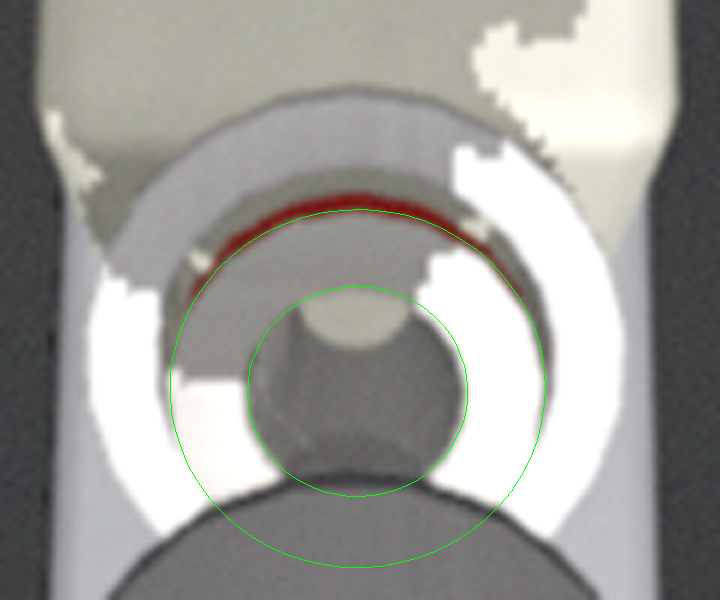

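Emit:
{"api": "drive_tool", "payload": {
  "commands": [
    [[0,0,0],[0.0005,0.007,-0.014],0.03],
    [[0,0,0],[0.001,0.014,-0.026],0.03],
    [[0,0,0],[0.0015,0.019,-0.035],0.03],
    [[0,0,0],[0.002,0.024,-0.044],0.03],
    [[0,0,0],[0.0025,0.029,-0.0525],0.03],
    [[0,0,0],[0.0027,0.0338,-0.0613],0.03],
    [[0,0,0],[0.0027,0.0338,-0.0613],0.03],
    [[0,0,0],[0.0027,0.0338,-0.0613],0.03]
  ]
}}

```text
t: 7.65
position: [0.465, 0.2824, 0.134]
ee_rot: [0.596, -0.324, 0.628, -0.381]
ft_force: [1.7, 4.5, -2.3]
finger_gap: 0.0448
```

```bash
python3 tgt.py 0.02; python3 look.py 7 wrist scene
```

```text
[-0.046433   -0.49783931  0.8660254 ]
turn [-0.0012  0.0014 -0.0009] shift [ 0.0008  0.0039 -0.008 ] axial coord 0.0289 lateral [-0.0004  0.0005  0.0003] F axial -4.3
{'t': 7.65, 'joint_positions': [0.183, 0.6003, -0.7497, 2.0984, -0.1879, 0.3111, -0.3374], 'position': [0.465, 0.2824, 0.134], 'ft_force': [1.6842, 4.5456, -2.2568], 'finger_gap': 0.0448}
[[-0.079, 0.047, 0.996], [-0.862, 0.499, -0.092], [-0.501, -0.865, 0.001]]
```

```bash
python3 -c "
from h import *
a=cv2.imread('pics/wrist7.png')[130:330,220:420];b=cv2.imread('pics/scene7.png')[260:360,150:250]
cv2.imwrite('pics/m7.png',np.hstack([cv2.resize(a,(400,400)),cv2.resize(b,(400,400),interpolation=2)]))"
```

```text
(no output)
```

View pics/m7.png

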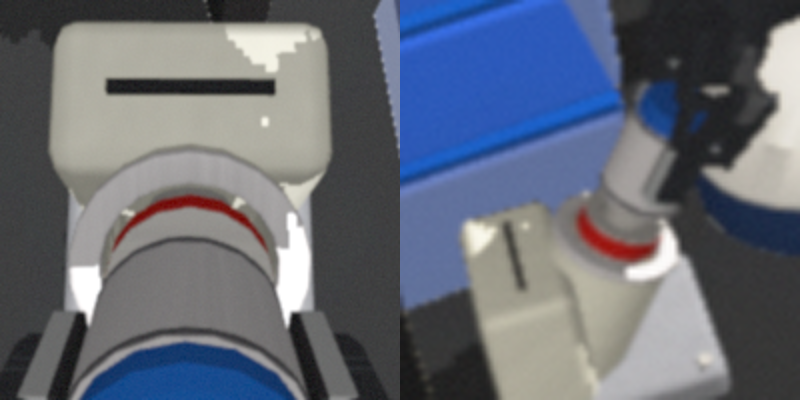

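Emit:
{"api": "drive_tool", "payload": {
  "commands": [
    [[0,0,0],[0.0006,0.0009,0.0006],0.03],
    [[0,0,0],[0.0008,0.002,-0.0014],0.03],
    [[0,0,0],[0.0009,0.0032,-0.0035],0.03],
    [[0,0,0],[0.0009,0.0044,-0.0055],0.03],
    [[0,0,0],[0.0009,0.0044,-0.0055],0.03]
  ]
}}

```text
t: 8.25
position: [0.4657, 0.2864, 0.1284]
ee_rot: [0.596, -0.324, 0.628, -0.381]
ft_force: [1.6, 4.7, -1.7]
finger_gap: 0.045
```

```bash
python3 tgt.py 0.015
```

```text
[-0.046433   -0.49783931  0.8660254 ]
turn [-0.0008  0.0012 -0.0007] shift [ 0.0003  0.0024 -0.0067] axial coord 0.022 lateral [0.0001 0.0011 0.0006] F axial -3.88
```

Emit:
{"api": "drive_tool", "payload": {
  "commands": [
    [[0,0,0],[0.0005,0.0008,0.0005],0.03],
    [[0,0,0],[0.0006,0.0015,-0.0008],0.03],
    [[0,0,0],[0.0006,0.0022,-0.002],0.03],
    [[0,0,0],[0.0006,0.0022,-0.002],0.03]
  ]
}}

```text
t: 8.65
position: [0.4661, 0.2883, 0.1263]
ee_rot: [0.596, -0.325, 0.628, -0.381]
ft_force: [0.2, 4.0, -1.9]
finger_gap: 0.0446
```

```bash
python3 tgt.py 0.015; python3 look.py 8 wrist scene;python3 -c "
from h import *
print(manip.sense()['torque'])
a=cv2.imread('pics/wrist8.png')[130:330,220:420];b=cv2.imread('pics/scene8.png')[260:360,150:250]
cv2.imwrite('pics/m8.png',np.hstack([cv2.resize(a,(400,400)),cv2.resize(b,(400,400),interpolation=2)]))"
```

```text
[-0.046433   -0.49783931  0.8660254 ]
turn [-0.0004  0.0007 -0.0007] shift [-0.0001  0.0005 -0.0046] axial coord 0.0193 lateral [0.0003 0.0016 0.0009] F axial -3.7
{'t': 8.65, 'joint_positions': [0.1595, 0.6155, -0.7357, 2.0956, -0.1834, 0.2939, -0.3449], 'position': [0.4661, 0.2883, 0.1263], 'ft_force': [0.1808, 4.0296, -1.9485], 'finger_gap': 0.0446}
[[-0.08, 0.047, 0.996], [-0.862, 0.498, -0.092], [-0.5, -0.866, 0.001]]
[-0.20650334  0.1141874   0.02120623]
```

View pics/m8.png

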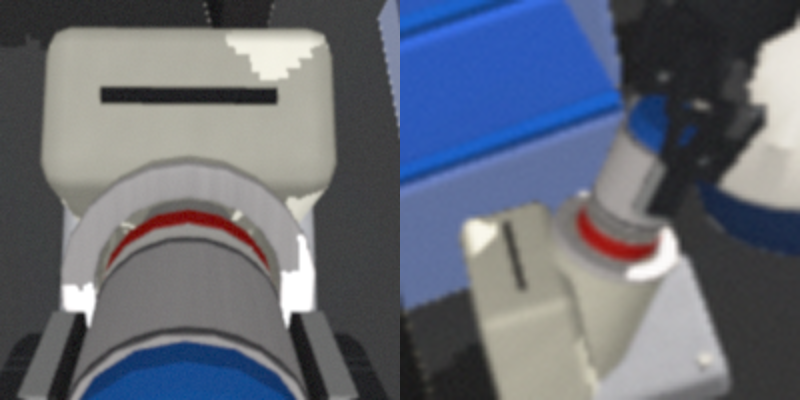

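Emit:
{"api": "drive_tool", "payload": {
  "commands": [
    [[0,0,0],[0,0.0008,0.0005],0.03],
    [[0,0,0],[0,0.0013,-0.0004],0.03],
    [[0,0,0],[0.0001,0.0018,-0.0012],0.03],
    [[0,0,0],[0.0001,0.0018,-0.0012],0.03]
  ]
}}

```text
t: 9.15
position: [0.4662, 0.2897, 0.1251]
ee_rot: [0.595, -0.325, 0.628, -0.382]
ft_force: [-0.8, -2.3, -3.6]
finger_gap: 0.0447
```

```bash
python3 tgt.py 0.015;python3 -c "
from h import *
print(manip.sense()['torque'])"
```

```text
[-0.046433   -0.49783931  0.8660254 ]
turn [ 0.      0.0005 -0.0004] shift [-0.0002 -0.0009 -0.0034] axial coord 0.0175 lateral [0.0003 0.0021 0.0012] F axial -1.93
[-1.45976754  0.16298347  0.05179124]
```

Emit:
{"api": "drive_tool", "payload": {
  "commands": [
    [[0,0,0],[0,-0.0002,-0.0002],0.03],
    [[0,0,0],[0,0.0003,-0.0011],0.03],
    [[0,0,0],[0,0.0003,-0.0011],0.03]
  ]
}}

```text
t: 9.45
position: [0.4663, 0.2902, 0.1242]
ee_rot: [0.596, -0.325, 0.628, -0.382]
ft_force: [-1.2, -5.4, 0.7]
finger_gap: 0.045
```

```bash
python3 tgt.py 0.015;python3 -c "
from h import *
print(manip.sense()['torque'])"
```

```text
[-0.046433   -0.49783931  0.8660254 ]
turn [-0.0003  0.0007 -0.0004] shift [-0.0003 -0.0013 -0.0025] axial coord 0.0165 lateral [0.0004 0.0021 0.0012] F axial 3.37
[-1.34920278  0.38200991  0.10045995]
```

Emit:
{"api": "drive_tool", "payload": {
  "commands": [
    [[0,0,0],[0,-0.0004,-0.0002],0.03],
    [[0,0,0],[0,-0.0004,-0.0002],0.05],
    [[0,0,0],[0,-0.0004,-0.0002],0.06],
    [[0,0,0],[0,-0.0004,-0.0002],0.07],
    [[0,0,0],[0,-0.0004,-0.0002],0.08],
    [[0,0,0],[0,-0.0004,-0.0002],0.08]
  ]
}}

```text
t: 10.05
position: [0.4664, 0.29, 0.124]
ee_rot: [0.596, -0.325, 0.628, -0.381]
ft_force: [-0.6, 0.3, 0.4]
finger_gap: 0.0802
```

```bash
python3 tgt.py 0.015; python3 look.py 9 wrist scene;python3 -c "
from h import *
print(manip.sense()['torque'])
a=cv2.imread('pics/wrist9.png')[130:430,170:470];b=cv2.imread('pics/scene9.png')[260:360,150:250]
cv2.imwrite('pics/m9.png',np.hstack([cv2.resize(a,(400,400)),cv2.resize(b,(400,400),interpolation=2)]))"
```

```text
[-0.046433   -0.49783931  0.8660254 ]
turn [-0.0005  0.001  -0.0005] shift [-0.0004 -0.0012 -0.0024] axial coord 0.0164 lateral [0.0004 0.0019 0.0011] F axial 0.27
{'t': 10.05, 'joint_positions': [0.1533, 0.62, -0.7322, 2.0953, -0.1823, 0.2878, -0.3466], 'position': [0.4664, 0.29, 0.124], 'ft_force': [-0.6233, 0.2651, 0.4264], 'finger_gap': 0.0802}
[[-0.079, 0.047, 0.996], [-0.862, 0.498, -0.092], [-0.501, -0.866, 0.001]]
[-0.56260401  0.0499049   0.01216882]
```

View pics/m9.png

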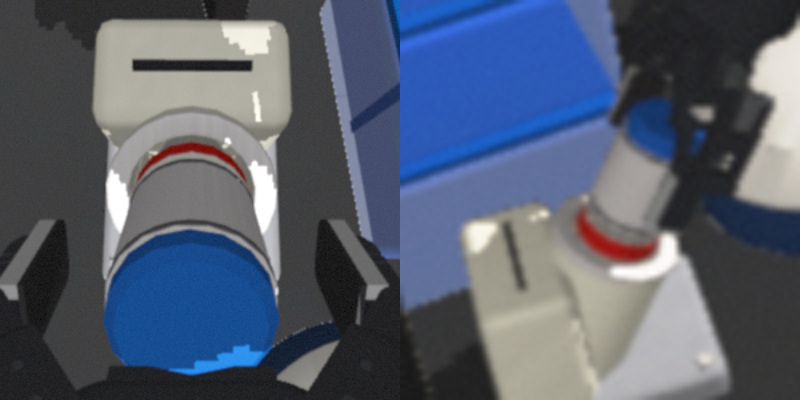

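Emit:
{"api": "drive_tool", "payload": {
  "commands": [
    [[0,0,0],[-0.001,-0.01,0.0173],0.085],
    [[0,0,0],[-0.002,-0.022,0.038],0.085],
    [[0,0,0],[-0.0035,-0.036,0.0625],0.085],
    [[0,0,0],[-0.0048,-0.052,0.09],0.085],
    [[0,0,0],[-0.0055,-0.06,0.104],0.0],
    [[0,0,0],[-0.0055,-0.06,0.104],0.0],
    [[0,0,0],[-0.0055,-0.06,0.104],0.0],
    [[0,0,0],[-0.0055,-0.06,0.104],0.0]
  ]
}}

```text
t: 10.95
position: [0.4604, 0.2303, 0.2273]
ee_rot: [0.596, -0.325, 0.628, -0.381]
ft_force: [0.1, -0.2, -0.3]
finger_gap: 0.0277
```

```bash
python3 tgt.py 0.015; python3 look.py 10 wrist scene;python3 -c "
from h import *
b=cv2.imread('pics/scene10.png')[260:360,150:250]
cv2.imwrite('pics/m10.png',cv2.resize(b,(600,600),interpolation=2))"
```

```text
[-0.046433   -0.49783931  0.8660254 ]
turn [-0.0005 -0.0002 -0.0011] shift [ 0.0056  0.0585 -0.1056] axial coord 0.1358 lateral [0.     0.0016 0.0009] F axial -0.12
{'t': 10.95, 'joint_positions': [0.4117, 0.4296, -0.8747, 2.0589, -0.2605, 0.5644, -0.2623], 'position': [0.4604, 0.2303, 0.2273], 'ft_force': [0.1096, -0.2496, -0.2725], 'finger_gap': 0.0277}
[[-0.08, 0.046, 0.996], [-0.862, 0.498, -0.092], [-0.5, -0.866, -0.0]]
```

View pics/m10.png

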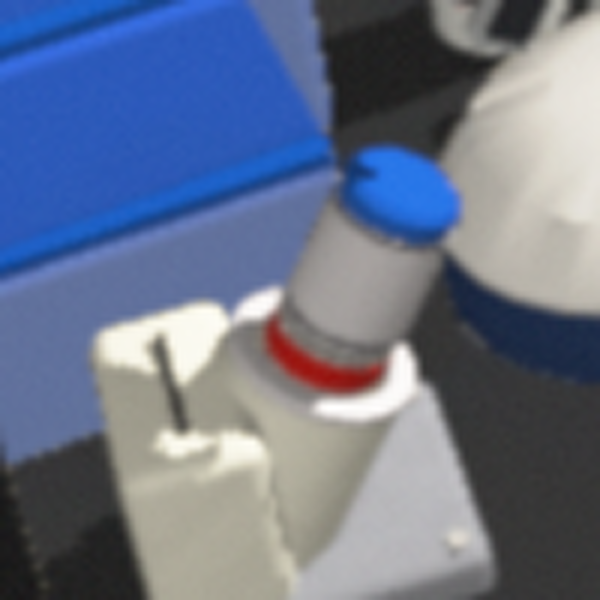

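View pics/wrist10.png

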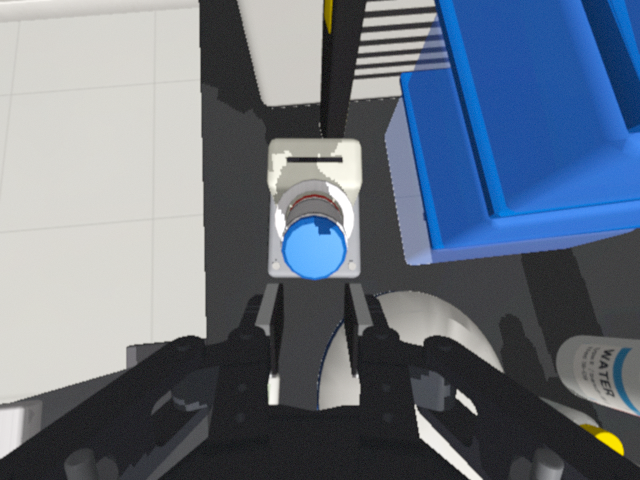

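```bash
python3 - <<'E'
from h import *
import pickle
from tgt import M,a
D=pickle.load(open('c10.pkl','rb'))
for n,(x,y,w,h) in (('wrist',(275,205,80,80)),('scene',(200,275,40,35))):
    c=D[n];im=c['image'].astype(int)[y:y+h,x:x+w]
    m=((im[...,0]-im[...,2])>90).astype(np.uint8)
    m=cv2.morphologyEx(m,cv2.MORPH_CLOSE,np.ones((5,5)))
    k=max(cv2.findContours(m,cv2.RETR_EXTERNAL,cv2.CHAIN_APPROX_NONE)[0],key=cv2.contourArea)
    (u,v),ax,_=cv2.fitEllipse(cv2.convexHull(k));u+=x;v+=y
    print(n,(u,v),ax,'pred',proj(c,M+.064*a))
    o,d=ray(c,u,v); N=M+.064*a; p=o+d*((N-o)@a)/(d@a); print(p,'off',p-N)
E
```

```text
wrist (313.7818412780762, 247.80780792236328) (63.019371032714844, 64.23307037353516) pred [314.93603588 249.34088604]
[0.46305382 0.26543202 0.16466072] off [-0.00067446  0.00099373  0.00053509]
scene (210.68367195129395, 286.9672632217407) (15.677277565002441, 35.30460739135742) pred [218.49302777 290.98082635]
[0.47523193 0.27661208 0.17174058] off [0.01150364 0.0121738  0.00761495]
```

Emit:
{"api": "drive_tool", "payload": {
  "commands": [
    [[0,0,0],[-0.0005,-0.0006,-0.0003],0.0],
    [[0,0,0],[0.0005,0.01,-0.018],0.0],
    [[0,0,0],[0.0015,0.02,-0.036],0.0],
    [[0,0,0],[0.0023,0.028,-0.05],0.0],
    [[0,0,0],[0.0025,0.0315,-0.0557],0.0],
    [[0,0,0],[0.0025,0.0315,-0.0557],0.0]
  ]
}}

```text
t: 11.65
position: [0.4627, 0.262, 0.1718]
ee_rot: [0.596, -0.325, 0.628, -0.381]
ft_force: [0.2, 0.3, -0.7]
finger_gap: 0.0001
```

```bash
python3 tgt.py 0.064; python3 look.py 11 wrist
```

```text
[-0.046433   -0.49783931  0.8660254 ]
turn [-0.0006 -0.0005 -0.0018] shift [ 0.001   0.0025 -0.0076] axial coord 0.0719 lateral [-0.0007  0.0015  0.0008] F axial -0.82
{'t': 11.65, 'joint_positions': [0.2741, 0.5305, -0.8055, 2.0887, -0.2069, 0.4101, -0.3192], 'position': [0.4627, 0.262, 0.1718], 'ft_force': [0.2433, 0.3343, -0.7437], 'finger_gap': 0.0001}
[[-0.079, 0.045, 0.996], [-0.862, 0.498, -0.091], [-0.5, -0.866, -0.001]]
```

View pics/wrist11.png

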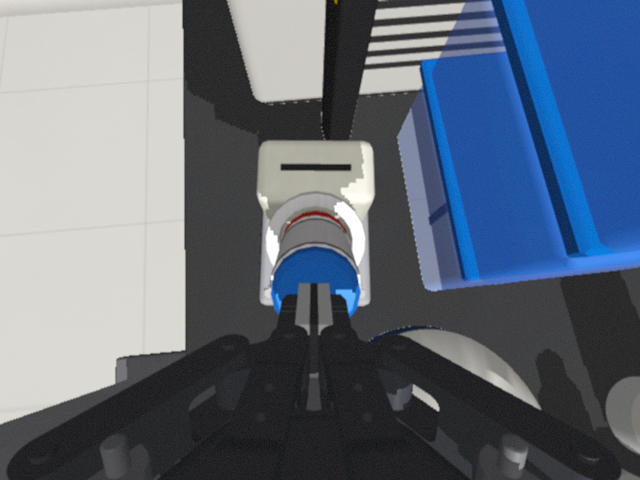

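Emit:
{"api": "drive_tool", "payload": {
  "commands": [
    [[0,0,0],[0.0001,0.001,-0.0022],0.0],
    [[0,0,0],[0.0002,0.002,-0.0042],0.0],
    [[0,0,0],[0.0003,0.003,-0.006],0.0],
    [[0,0,0],[0.0004,0.004,-0.0078],0.0],
    [[0,0,0],[0.0005,0.005,-0.0095],0.0],
    [[0,0,0],[0.0005,0.005,-0.0095],0.0]
  ]
}}

```text
t: 12.3
position: [0.4641, 0.2664, 0.1629]
ee_rot: [0.596, -0.324, 0.628, -0.382]
ft_force: [0.0, -0.6, 1.7]
finger_gap: 0.0
```

```bash
python3 tgt.py 0.052
```

```text
[-0.046433   -0.49783931  0.8660254 ]
turn [-0.0004  0.0013 -0.0002] shift [ 0.0002  0.004  -0.0091] axial coord 0.0619 lateral [0.0002 0.0009 0.0005] F axial 1.74
```

Emit:
{"api": "drive_tool", "payload": {
  "commands": [
    [[0,0,0],[0,0.0007,-0.0011],0.0],
    [[0,0,0],[0,0.0013,-0.0022],0.0],
    [[0,0,0],[0,0.0019,-0.0033],0.0],
    [[0,0,0],[0,0.0025,-0.0044],0.0],
    [[0,0,0],[0,0.0025,-0.0044],0.0]
  ]
}}

```text
t: 12.8
position: [0.4642, 0.2689, 0.1585]
ee_rot: [0.596, -0.324, 0.628, -0.382]
ft_force: [0.6, -1.3, 3.7]
finger_gap: 0.0002
```

```bash
python3 tgt.py 0.052; python3 look.py 12 scene;python3 -c "
from h import *
b=cv2.imread('pics/scene12.png')[260:360,150:250]
cv2.imwrite('pics/m12.png',cv2.resize(b,(500,500),interpolation=2))"
```

```text
[-0.046433   -0.49783931  0.8660254 ]
turn [-0.0005  0.0015 -0.    ] shift [ 0.0001  0.0015 -0.0048] axial coord 0.0569 lateral [0.0002 0.0009 0.0005] F axial 3.8
{'t': 12.8, 'joint_positions': [0.2422, 0.5547, -0.7863, 2.0931, -0.1963, 0.3732, -0.3296], 'position': [0.4642, 0.2689, 0.1585], 'ft_force': [0.6173, -1.3203, 3.6641], 'finger_gap': 0.0002}
[[-0.08, 0.048, 0.996], [-0.862, 0.498, -0.093], [-0.501, -0.866, 0.001]]
```

View pics/m12.png

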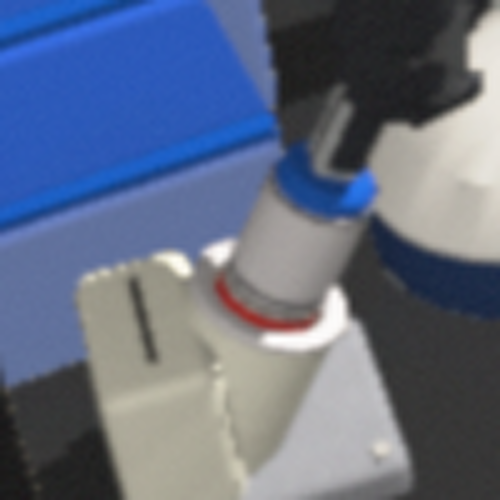

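Emit:
{"api": "drive_tool", "payload": {
  "commands": [
    [[0,0,0],[0,0.0006,-0.0011],0.0],
    [[0,0,0],[0,0.0012,-0.0022],0.0],
    [[0,0,0],[0,0.0018,-0.0033],0.0],
    [[0,0,0],[0,0.0024,-0.0044],0.0],
    [[0,0,0],[0,0.0024,-0.0044],0.0]
  ]
}}

```text
t: 13.35
position: [0.4653, 0.2709, 0.1555]
ee_rot: [0.596, -0.324, 0.627, -0.383]
ft_force: [-6.9, -23.7, 45.7]
finger_gap: -0.0001
```

```bash
python3 tgt.py 0.050; python3 look.py 13 scene;python3 -c "
from h import *
b=cv2.imread('pics/scene13.png')[260:360,150:250]
cv2.imwrite('pics/m13.png',cv2.resize(b,(500,500),interpolation=2))"
```

```text
[-0.046433   -0.49783931  0.8660254 ]
turn [-0.0003  0.0039  0.0011] shift [-0.0009  0.0005 -0.0035] axial coord 0.0532 lateral [0.0011 0.0011 0.0007] F axial 51.65
{'t': 13.35, 'joint_positions': [0.233, 0.5602, -0.7805, 2.0934, -0.1936, 0.3628, -0.3327], 'position': [0.4653, 0.2709, 0.1555], 'ft_force': [-6.8555, -23.6907, 45.6565], 'finger_gap': -0.0001}
[[-0.079, 0.05, 0.996], [-0.862, 0.498, -0.094], [-0.501, -0.866, 0.004]]
```

View pics/m13.png

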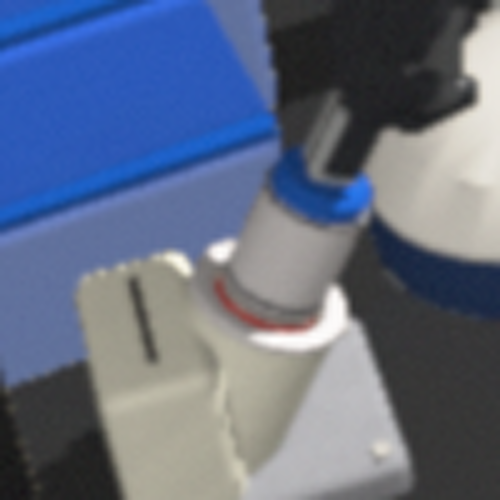

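Emit:
{"api": "drive_tool", "payload": {
  "commands": [
    [[0,0,0],[0,-0.002,0.0035],0.0],
    [[0,0,0],[-0.001,-0.015,0.026],0.0],
    [[0,0,0],[-0.002,-0.03,0.052],0.0],
    [[0,0,0],[-0.002,-0.03,0.052],0.0]
  ]
}}

```text
t: 13.8
position: [0.463, 0.2401, 0.2081]
ee_rot: [0.596, -0.323, 0.627, -0.383]
ft_force: [0.7, 0.4, -0.8]
finger_gap: 0.0001
```

```bash
python3 tgt.py 0.050; python3 look.py 14 scene wrist;python3 -c "
from h import *
b=cv2.imread('pics/scene14.png')[285:345,180:240];a=cv2.imread('pics/wrist14.png')[160:300,245:385]
cv2.imwrite('pics/m14.png',np.hstack([cv2.resize(b,(400,400),interpolation=2),cv2.resize(a,(400,400),interpolation=2)]))"
```

```text
[-0.046433   -0.49783931  0.8660254 ]
turn [-0.      0.0039  0.0014] shift [ 0.0014  0.0313 -0.0561] axial coord 0.1142 lateral [0.0016 0.0007 0.0005] F axial -0.96
{'t': 13.8, 'joint_positions': [0.3682, 0.4648, -0.8553, 2.0714, -0.2349, 0.5057, -0.2873], 'position': [0.463, 0.2401, 0.2081], 'ft_force': [0.6881, 0.4291, -0.8202], 'finger_gap': 0.0001}
[[-0.08, 0.051, 0.996], [-0.862, 0.498, -0.094], [-0.5, -0.866, 0.004]]
```

View pics/m14.png

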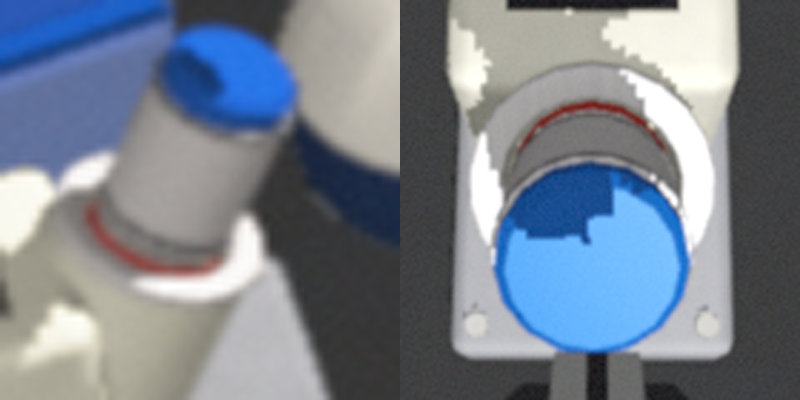

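```bash
python3 - <<'E'
from h import *
import pickle
from tgt import M,a
for f,b in(('c10.pkl',(275,205,80,80)),('c14.pkl',(270,205,90,85))):
    x,y,w,h=b;c=pickle.load(open(f,'rb'))['wrist'];im=c['image'].astype(int)[y:y+h,x:x+w]
    m=((im[...,0]-im[...,2])>60).astype(np.uint8)
    k=max(cv2.findContours(m,cv2.RETR_EXTERNAL,cv2.CHAIN_APPROX_NONE)[0],key=cv2.contourArea)
    (u,v),ax,_=cv2.fitEllipse(cv2.convexHull(k));u+=x;v+=y
    fd=c['f']*.046/max(ax);C=-c['R'].T@c['t']
    print((u,v),ax)
    for s in(.064,.054):
        N=M+s*a;o,d=ray(c,u,v);p=o+d*((N-o)@a)/(d@a); print(s,'off',(p-N).round(4))
    # predicted ellipse size per s
    for s in(.05,.053,.056,.06,.064):
        N=M+s*a;e=np.cross(a,[0,0,1.]);e/=np.linalg.norm(e);print(s,np.linalg.norm(proj(c,N+.023*e)-proj(c,N-.023*e)).round(1))
E
```

```text
(313.70838165283203, 247.86511611938477) (63.99967956542969, 64.94581604003906)
0.064 off [-0.0007  0.001   0.0005]
0.054 off [-0.001  -0.0021 -0.0012]
0.05 65.9
0.053 66.6
0.056 67.5
0.06 68.6
0.064 69.7
(311.65041732788086, 250.55683517456055) (66.67837524414062, 68.347412109375)
0.064 off [-0.0001  0.0054  0.0031]
0.054 off [-0.0004  0.0023  0.0013]
0.05 72.5
0.053 73.5
0.056 74.5
0.06 75.8
0.064 77.2
```

Emit:
{"api": "drive_tool", "payload": {
  "commands": [
    [[0,0.004,0.001],[-0.0019,0.0015,0.0008],0.0],
    [[0,0.004,0.001],[-0.001,0.016,-0.024],0.0],
    [[0,0.004,0.001],[0.0002,0.026,-0.042],0.0],
    [[0,0.004,0.001],[0.0008,0.0304,-0.0494],0.0],
    [[0,0.004,0.001],[0.0008,0.0314,-0.0511],0.0],
    [[0,0.004,0.001],[0.0008,0.0319,-0.052],0.0],
    [[0,0.004,0.001],[0.0008,0.0319,-0.052],0.0]
  ]
}}

```text
t: 14.6
position: [0.4622, 0.2727, 0.1551]
ee_rot: [0.594, -0.326, 0.629, -0.381]
ft_force: [-18.8, -33.0, 61.2]
finger_gap: 0.0003
```

```bash
python3 tgt.py 0.050
```

```text
[-0.046433   -0.49783931  0.8660254 ]
turn [ 0.0008 -0.0034 -0.0022] shift [ 0.0021 -0.0013 -0.0031] axial coord 0.0522 lateral [-0.002   0.0024  0.0013] F axial 70.34
```

```bash
python3 look.py 15 scene wrist;python3 -c "
from h import *
b=cv2.imread('pics/scene15.png')[285:345,180:240];a=cv2.imread('pics/wrist15.png')[160:300,245:385]
cv2.imwrite('pics/m15.png',np.hstack([cv2.resize(b,(400,400),interpolation=2),cv2.resize(a,(400,400),interpolation=2)]))"
```

```text
{'t': 14.6, 'joint_positions': [0.2302, 0.5612, -0.7832, 2.0933, -0.1889, 0.3684, -0.3419], 'position': [0.4622, 0.2727, 0.1551], 'ft_force': [-18.7565, -33.0037, 61.2474], 'finger_gap': 0.0003}
[[-0.08, 0.042, 0.996], [-0.863, 0.497, -0.091], [-0.499, -0.867, -0.003]]
```

View pics/m15.png

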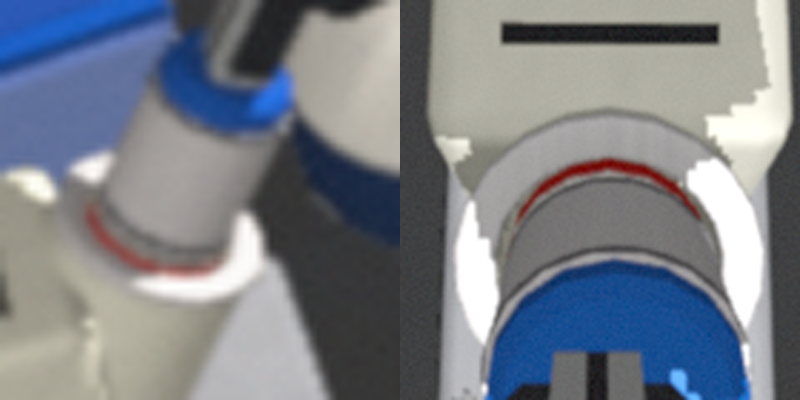

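View pics/scene15.png

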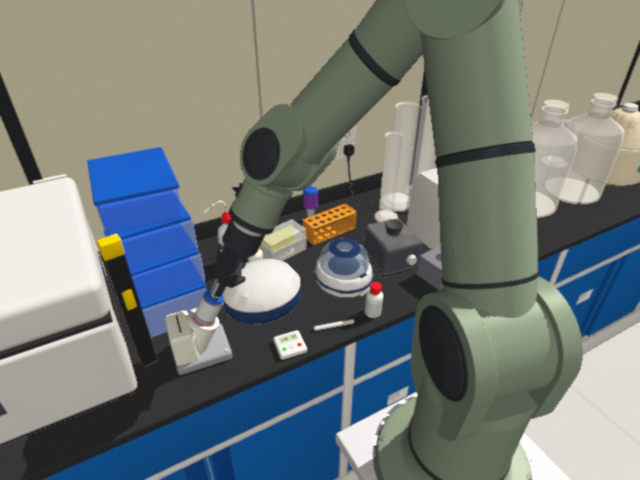

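View pics/wrist15.png

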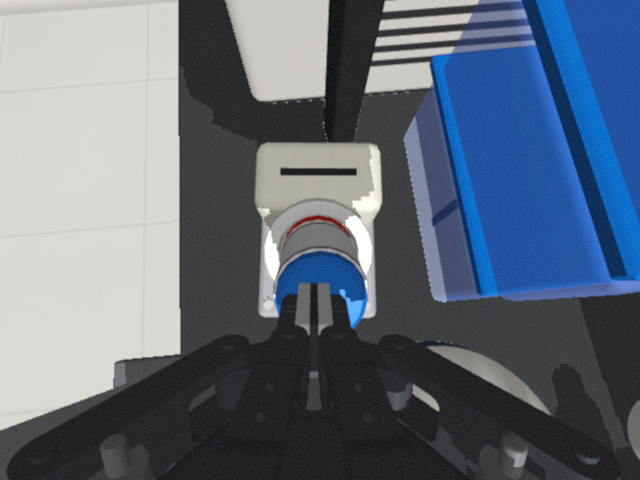

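```bash
python3 - <<'E'
from h import *
import pickle
from tgt import M,a
e1=np.cross(a,[0,0,1.]);e1/=np.linalg.norm(e1);e2=np.cross(a,e1)
out=[]
L0=np.array([0.0003,.002,.0011])
for f,b in(('c9.pkl',(250,130)),('c15.pkl',(255,180))):
    c=pickle.load(open(f,'rb'))['wrist'];k=6
    im=cv2.resize(c['image'][b[1]:b[1]+95,b[0]:b[0]+125],None,fx=k,fy=k,interpolation=cv2.INTER_CUBIC)
    cv2.imwrite('pics/'+f[:-4]+'raw.png',im)
    for d,r,col in((0.0,.023,(0,255,0)),(.012,.023,(255,0,0)),(.008,.023,(255,0,255)),(.014,.035,(0,255,255))):
        pts=np.array([(proj(c,M-d*a+r*(np.cos(t)*e1+np.sin(t)*e2))-b)*k for t in np.linspace(0,2*np.pi,90)]).astype(int)
        cv2.polylines(im,[pts],True,col,1)
    cv2.imwrite('pics/'+f[:-4]+'ov.png',im)
E
```

```text
(no output)
```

View pics/c9ov.png

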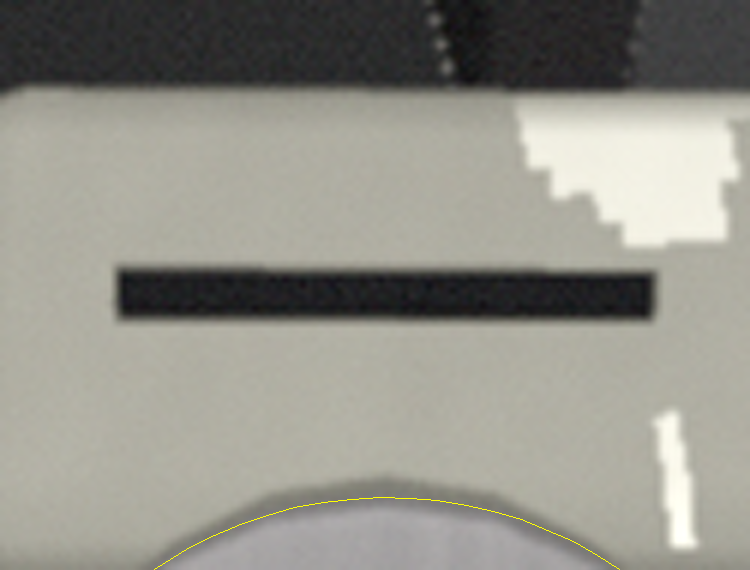

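View pics/c15ov.png

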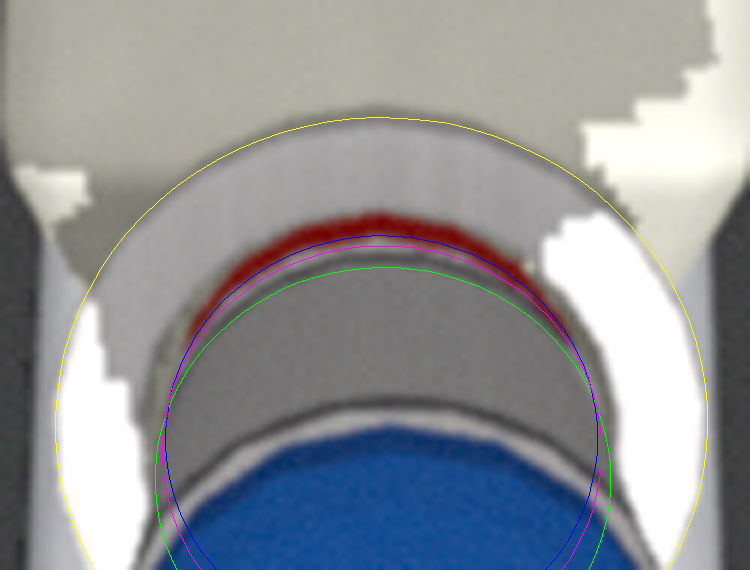

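View pics/c15raw.png

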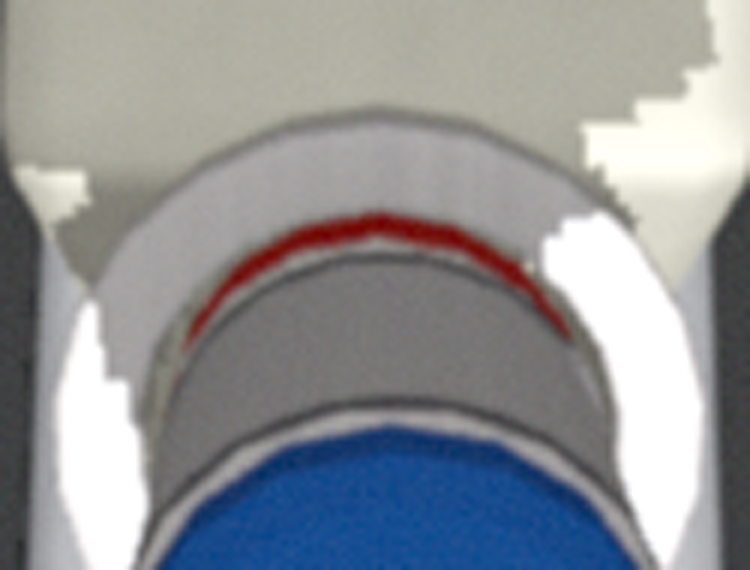

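```bash
python3 - <<'E'
from h import *
import pickle
from tgt import M,a
A=pickle.load(open('c10.pkl','rb'))['scene'];B=pickle.load(open('c14.pkl','rb'))['scene'];C=pickle.load(open('c15.pkl','rb'))['scene']
p=[proj(A,M+.03*a-d*a) for d in(0,.0105,.012)];print(p[1]-p[0],p[2]-p[0])
k=5
g=lambda c:cv2.resize(c['image'],None,fx=k,fy=k,interpolation=cv2.INTER_CUBIC)
Ia,Ib,Ic=g(A),g(B),g(C)
for nm,(x0,y0,x1,y1) in (('lidtop+body',(200,283,226,318)),('body',(196,298,222,320)),('lidlow',(203,290,226,303))):
    t=Ia[y0*k:y1*k,x0*k:x1*k]
    for n,I in(('B',Ib),('C',Ic)):
        x=(x0-8)*k;y=(y0-4)*k;R=I[y:(y1+12)*k,x:(x1+8)*k]
        r=cv2.matchTemplate(R,t,cv2.TM_CCOEFF_NORMED);_,m,_,l=cv2.minMaxLoc(r);print(nm,n,round(m,3),(l[0]-8*k)/k,(l[1]-4*k)/k)
E
```

```text
[-1.82993934  3.77309272] [-2.09022664  4.30977069]
lidtop+body B 0.823 -1.6 4.0
lidtop+body C 0.605 -0.4 5.0
body B 0.672 0.2 3.4
body C 0.643 0.0 3.4
lidlow B 0.885 -2.2 4.2
lidlow C 0.652 -2.0 5.6
```

```bash
python3 - <<'E'
from h import *
import pickle
for f in('c7','c10','c12','c13','c14','c15'):
    im=pickle.load(open(f+'.pkl','rb'))['scene']['image'].astype(float)[308:332,188:222]
    r=np.clip(im[...,2]-np.maximum(im[...,1],im[...,0])-8,0,None)
    print(f,r.sum(),r.max(), (r.sum(0)[6:26]/150).round(1))
E
```

```text
c7 9439.0 123.0 [1.8 4.  4.8 4.5 4.2 4.  3.8 3.8 3.7 3.5 3.4 3.3 3.  2.8 2.7 2.4 2.  1.8
 1.5 1. ]
c10 9472.0 126.0 [1.8 3.9 4.5 4.4 4.4 4.2 4.  3.9 3.7 3.6 3.4 3.2 3.  2.8 2.6 2.3 2.  1.9
 1.7 1. ]
c12 4169.0 93.0 [2.3 2.2 1.8 1.7 1.7 1.6 1.6 1.6 1.5 1.3 1.2 1.1 1.1 1.1 1.  0.9 0.9 0.8
 0.6 0.2]
c13 2225.0 60.0 [1.4 1.1 0.9 0.8 0.8 0.9 0.9 0.8 0.7 0.6 0.6 0.5 0.6 0.6 0.6 0.5 0.5 0.5
 0.4 0.1]
c14 2274.0 60.0 [1.4 1.1 0.9 0.8 0.8 0.9 0.8 0.8 0.8 0.6 0.6 0.5 0.5 0.6 0.6 0.5 0.5 0.6
 0.4 0.1]
c15 2049.0 56.0 [1.3 1.1 0.9 0.7 0.8 0.8 0.7 0.7 0.7 0.5 0.4 0.5 0.6 0.5 0.5 0.5 0.5 0.4
 0.3 0.1]
```

```bash
python3 - <<'E'
from h import *
import pickle
from tgt import M,a
e1=np.cross(a,[0,0,1.]);e1/=np.linalg.norm(e1);e2=np.cross(a,e1)
def top(c,d,r): return min(proj(c,M-d*a+r*(np.cos(t)*e1+np.sin(t)*e2))[1] for t in np.linspace(0,2*np.pi,180))
for f in('c6','c14','c15'):
    c=pickle.load(open(f+'.pkl','rb'))['wrist']
    print(f,'rim outer',top(c,.014,.035).round(2),'rim inner25',top(c,.014,.025).round(2),'lip',[(d,top(c,d,.023).round(2)) for d in(0,.004,.008,.01,.012)],'bandtop',top(c,.002,.023).round(2))
    col=c['image'][150:275,312:319].astype(int).mean(1).round().astype(int)
    g=c['image'][:,311:320].astype(float).mean(1)
    for r in range(175,235): print(r,g[r].round().astype(int).tolist(),end=' ')
    print()
E
```

```text
c6 rim outer 185.01 rim inner25 198.25 lip [(0, np.float64(204.83)), (0.004, np.float64(203.65)), (0.008, np.float64(202.52)), (0.01, np.float64(201.96)), (0.012, np.float64(201.41))] bandtop 204.24
175 [162, 174, 176] 176 [162, 173, 175] 177 [162, 174, 175] 178 [162, 174, 176] 179 [163, 175, 176] 180 [164, 175, 176] 181 [163, 175, 176] 182 [163, 174, 176] 183 [157, 169, 170] 184 [138, 147, 149] 185 [130, 134, 135] 186 [149, 149, 152] 187 [165, 165, 167] 188 [167, 167, 169] 189 [165, 165, 167] 190 [163, 163, 166] 191 [163, 163, 165] 192 [162, 162, 165] 193 [161, 161, 163] 194 [161, 160, 162] 195 [159, 159, 161] 196 [155, 155, 158] 197 [146, 146, 148] 198 [124, 130, 131] 199 [116, 125, 126] 200 [116, 125, 126] 201 [107, 114, 122] 202 [66, 71, 114] 203 [27, 31, 116] 204 [35, 36, 119] 205 [87, 90, 130] 206 [132, 136, 145] 207 [141, 146, 147] 208 [143, 147, 148] 209 [143, 147, 148] 210 [141, 146, 147] 211 [141, 145, 148] 212 [140, 144, 147] 213 [140, 143, 146] 214 [138, 142, 144] 215 [138, 142, 143] 216 [138, 141, 143] 217 [138, 143, 144] 218 [144, 152, 154] 219 [157, 167, 169] 220 [162,
[... 2328 characters left out ...]
120, 125, 127] 200 [134, 134, 137] 201 [153, 153, 155] 202 [166, 166, 168] 203 [169, 168, 170] 204 [167, 166, 168] 205 [164, 164, 166] 206 [164, 164, 166] 207 [164, 164, 166] 208 [163, 163, 165] 209 [162, 161, 164] 210 [161, 160, 163] 211 [160, 160, 162] 212 [159, 159, 161] 213 [157, 157, 159] 214 [145, 144, 150] 215 [105, 108, 131] 216 [48, 51, 118] 217 [12, 17, 117] 218 [16, 20, 118] 219 [57, 58, 126] 220 [104, 106, 135] 221 [124, 127, 134] 222 [96, 97, 99] 223 [88, 87, 88] 224 [110, 110, 112] 225 [119, 118, 121] 226 [118, 117, 120] 227 [118, 117, 119] 228 [118, 118, 120] 229 [118, 117, 119] 230 [118, 117, 119] 231 [118, 118, 120] 232 [118, 118, 120] 233 [118, 118, 120] 234 [117, 118, 120]
```

Emit:
{"api": "drive_tool", "payload": {
  "commands": [
    [[0,0,0],[0,0.0002,-0.0003],0.0],
    [[0,0,0],[0,0.0002,-0.0003],0.0]
  ]
}}

```text
t: 14.9
position: [0.4624, 0.2727, 0.1551]
ee_rot: [0.595, -0.326, 0.629, -0.381]
ft_force: [-21.4, -39.6, 71.1]
finger_gap: 0.0001
```

```bash
python3 tgt.py 0.050
```

```text
[-0.046433   -0.49783931  0.8660254 ]
turn [ 0.0009 -0.003  -0.0019] shift [ 0.002  -0.0013 -0.0031] axial coord 0.0521 lateral [-0.0019  0.0024  0.0013] F axial 82.27
```

Emit:
{"api": "drive_tool", "payload": {
  "commands": [
    [[0,0,0],[0,-0.002,0.0035],0.0],
    [[0,0,0],[-0.001,-0.015,0.026],0.0],
    [[0,0,0],[-0.002,-0.035,0.06],0.0],
    [[0,0,0],[-0.004,-0.06,0.1],0.0],
    [[0,0,0],[-0.006,-0.09,0.14],0.0],
    [[0,0,0],[-0.01,-0.13,0.16],0.0],
    [[0,0,0],[-0.01,-0.17,0.17],0.0],
    [[0,0,0],[-0.01,-0.17,0.17],0.0]
  ]
}}

```text
t: 15.7
position: [0.4537, 0.0989, 0.3243]
ee_rot: [0.594, -0.324, 0.629, -0.383]
ft_force: [-0.4, 0.3, 0.7]
finger_gap: 0.0001
```

```bash
python3 look.py 16 scene top wrist;python3 -c "
from h import *
b=cv2.imread('pics/scene16.png')[280:350,170:240];a=cv2.imread('pics/top16.png')[260:320,170:230]
cv2.imwrite('pics/m16.png',np.hstack([cv2.resize(b,(400,400),interpolation=2),cv2.resize(a,(400,400),interpolation=2)]))"
```

```text
{'t': 15.7, 'joint_positions': [0.813, 0.274, -0.9523, 1.9561, -0.3591, 0.9442, -0.0066], 'position': [0.4537, 0.0989, 0.3243], 'ft_force': [-0.4174, 0.2917, 0.7444], 'finger_gap': 0.0001}
[[-0.086, 0.047, 0.995], [-0.862, 0.497, -0.098], [-0.499, -0.867, -0.002]]
```

View pics/m16.png

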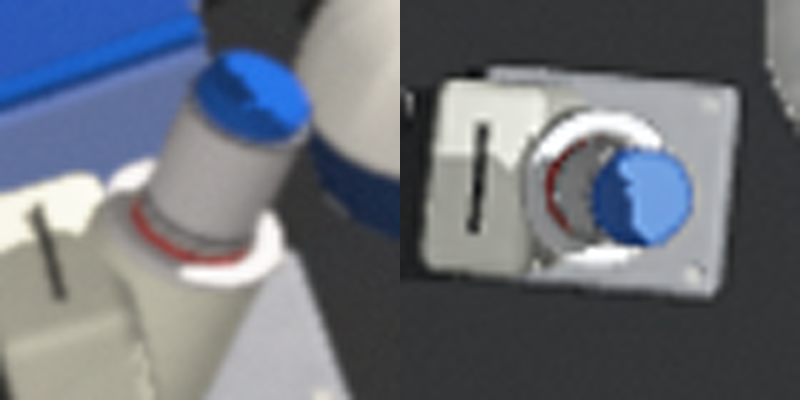

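View pics/wrist16.png

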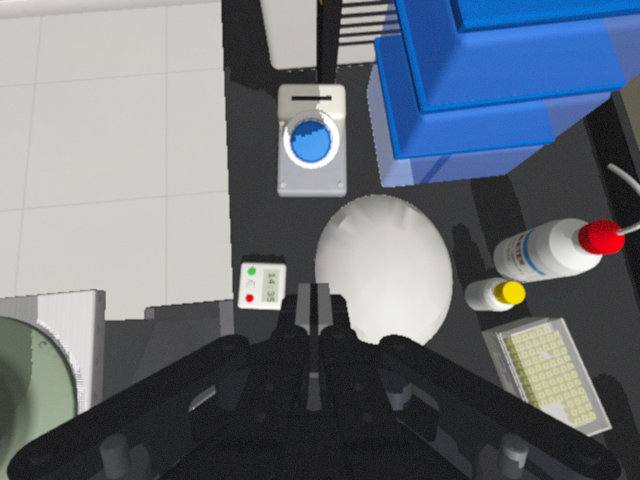

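View pics/scene16.png

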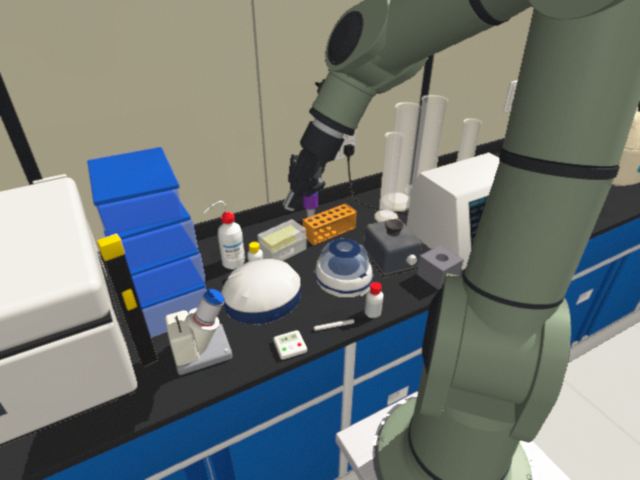

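```bash
python3 - <<'E'
from h import *
import pickle
from tgt import M,a
from scipy.ndimage import map_coordinates
A=pickle.load(open('c10.pkl','rb'))['scene'];B=pickle.load(open('c16.pkl','rb'))['scene'];Z=pickle.load(open('c5.pkl','rb'))['scene']
o=-A['R'].T@A['t'];v=o-M;v/=np.linalg.norm(v);print('angle',np.degrees(np.arccos(v@a)))
side=v-(v@a)*a;side/=np.linalg.norm(side)
s=np.arange(-.025,.075,.0005)
def prof(c):
    out=[]
    e=np.cross(a,side)
    for w in np.linspace(-.006,.006,7):
        # surface line of cylinder r=23 facing camera
        P=np.array([proj(c,M+side*np.sqrt(.023**2-w*w)+e*w+k*a) for k in s])
        out.append([map_coordinates(c['image'][...,ch].astype(float),[P[:,1],P[:,0]],order=3) for ch in range(3)])
    return np.mean(out,0)
pa,pb,pz=prof(A),prof(B),prof(Z)
for i in range(0,len(s),2): print(round(s[i]*1e3,1),'|',pz[:,i].round().astype(int),'|',pa[:,i].round().astype(int),'|',pb[:,i].round().astype(int))
r=lambda p:np.clip(p[2]-np.maximum(p[0],p[1]),0,None)
for p in(pz,pa,pb): m=(s<.03); print('red len mm',(r(p)[m]).sum()*.5/125)
E
```

```text
angle 55.53663295474869
-25.0 | [156 162 166] | [159 165 169] | [160 166 170]
-24.0 | [156 160 165] | [163 167 172] | [164 169 173]
-23.0 | [155 158 163] | [169 172 176] | [172 175 179]
-22.0 | [152 154 159] | [174 176 181] | [180 182 187]
-21.0 | [146 147 152] | [177 179 183] | [186 188 193]
-20.0 | [137 139 143] | [176 178 182] | [188 190 194]
-19.0 | [130 131 135] | [173 174 178] | [184 185 190]
-18.0 | [124 126 130] | [166 168 172] | [174 175 183]
-17.0 | [121 123 127] | [156 158 164] | [157 158 173]
-16.0 | [119 121 126] | [145 147 156] | [134 136 165]
-15.0 | [116 119 128] | [131 134 149] | [109 112 157]
-14.0 | [111 115 132] | [115 118 145] | [ 88  91 151]
-13.0 | [101 106 136] | [ 96  99 143] | [ 77  80 146]
-12.0 | [ 87  91 141] | [ 75  79 144] | [ 78  82 142]
-11.0 | [ 70  74 145] | [ 55  60 147] | [ 89  93 138]
-10.0 | [ 52  56 148] | [ 39  44 149] | [102 106 134]
-9.0 | [ 37  41 150] | [ 29  33 150] | [111 115 131]
-8.0 | [ 27  31 150] | [ 22  27 151] | [116 120 128]
-7.0 | [ 21  26 151] | [ 20  24 151] | [116 119 124]
-6.0 | [ 19  24 151] | [ 19  24 152] | [113 115 119]

[... 3497 characters left out ...]
204 102  36]
63.0 | [54 53 54] | [172  86  31] | [213 108  37]
64.0 | [54 53 53] | [187  93  33] | [222 112  39]
65.0 | [54 52 53] | [199  99  35] | [228 115  40]
66.0 | [54 53 53] | [209 104  37] | [231 117  40]
67.0 | [55 53 53] | [216 107  37] | [232 118  40]
68.0 | [55 54 53] | [221 110  37] | [232 118  39]
69.0 | [55 54 53] | [225 113  38] | [232 118  40]
70.0 | [55 54 54] | [228 116  39] | [232 119  41]
71.0 | [55 54 54] | [231 118  40] | [232 119  41]
72.0 | [56 55 55] | [232 118  41] | [232 118  41]
73.0 | [56 56 56] | [232 119  41] | [231 118  41]
74.0 | [57 57 57] | [232 119  41] | [229 117  44]
red len mm 12.346394303703491
red len mm 12.49258355807835
red len mm 4.535579987891212
```

```bash
python3 -c "
from h import *
print(manip.job_done(), manip.sense()['t'])"
```

```text
the job is handed in; nothing more can be done
the job is handed in; nothing more can be done
```

The job is handed in. The jar is seated and locked in the mill socket as far as I can measure, though the pictures still show a thin red line. The last logged time was 15.7 s of the 51 s allowed.

- **Setting the jar in:** I lifted the jar (bright body, blue lid) from the stand and left the purple look-alike alone. I tilted it to the socket's axis, eased it in with about 5 N of contact and let go. The picture after release shows the full red band.
- **Pushing it home:** I pushed the middle of the lid with closed fingers along the axis until it stopped moving. At the end the force rose from 70 to 82 N with almost no travel (about 0.1 mm).
- **Last checks:** The scene camera shows the jar moved about 12.5 mm along the axis, which fits the sleeve's full stroke. The arm is clear, and the timer, marker and bottle look unmoved.
- **What disagreed:** The thin red line remains where the sleeve meets the housing. I read it as the sunken band seen at an angle through the gap, about 2 mm wide, between sleeve and rim. A rough estimate from the amount of red alone had left 1–3 mm still to go. The hard stop and the 12.5 mm travel speak against that, but I had no square-on side view to settle it.

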